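Slide the loaded board magazine home into the loader bay and swing the bar shut

ROBOT

A 6-joint arm with a two-finger parallel gripper is mounted at the origin on the work surface. World frame = base frame: x ahead of the robot, y to its left, z up, the work surface at z = 0. Lengths are in m, angles in rad, forces in N, time in s.
With the tool pointing down it reaches from about 0.4 to 0.925 m from the base axis. Payload 3.4 kg.
Tool frame: the origin (TCP) lies on the centre line of the jaws, within the pads' length; the fingertips stand 11 mm ahead of it and the grasp point (between the pads) lies 8 mm behind it (arm.tips_ahead is the distance from the TCP to the fingertips, in m); x points along the fingers, y is the direction in which the jaws open and shut, and the axes are right-handed (so a half turn about x gives the same grasp; the last joint's range is limited). The gripper opens to 85 mm and grips with 20 to 120 N. Pads are 22 mm wide; open, the fingers measure 114 mm over their backs; the gripper's body (76 mm by 85 mm) begins 54 mm behind the grasp point. The pads swing forward as they close: fully open they stand 13 mm farther back than shut.
Start: joints at [1.226, 0.307, 1.506, -0, 1.328, -0.073], TCP at [0.154, 0.554, 0.242] pointing down, gripper open.
Joint ranges: [-3.12, 3.12], [-1.05, 2.28], [0.14, 2.33], [-1.42, 4.57], [0.1, 2.73], [-2.68, 2.68]. Speed limits (rad/s): [2.57, 2.57, 3.14, 3.14, 3.14, 3.14].

INTERFACE

Orientations are given as a unit quaternion [x, y, z, w].
In Python, from rig import arm, imaging gives the robot as it stands.
- The arm moves only by the tool jog_arm, never from a script. Its argument "increments" is a list of rows, each an object with "offset": the shift along the tool's x, y, z in units of 200 mm (1.0 is 200 mm), a list of three; "delta_rot": the turn, a rotation vector about the tool's x, y, z in units of 2 rad (1.0 is 2 rad), a list of three. A call has exactly 10 rows; each row is the pose to reach, as a shift and turn from the pose commanded when the call began, along the tool's axes at that moment; what a row does not reach only later rows make up. A row lasts 1/12 s, in which the tool goes at most 41.7 mm and 7.16 degrees, less where a joint would pass 70% of its speed; a pose out of reach is approached as far as the arm can. A call with a number of a shift or a turn outside -1 to 1 is refused whole. A call with a gripper value outside its range is refused whole. "jaw" is the closure, from 0 (fully open) to 1 (shut), set as the call begins (left out, the last holds). The fingers move at their own pace and stop on an object; "grip_force" is the grip in N (left out, the last holds). Time passes only in rows, so rows that repeat a pose let the fingers close, or fill a call up. It gives the time, the measured TCP pose, the force and the opening at its end, in the units of the state.
- arm.get_obs(): the state, without advancing time (a new reading comes with each control period).
- imaging.snapshot(name): name is "scene" or "top"; returns a dict with "image" (420x560x3 uint8, red, green, blue), "vfov" (degrees; the focal length in pixels is half the picture's height over the tangent of half this angle, whatever the lens; pixels are square), "cx", "cy" (the principal point, pixels), "k1" (the pictures are not rectified: a ray, as slopes to the right and down, at radius r is drawn at 1 + k1 r^2 times it, then the intrinsics apply), "R" (3x3) and "t" (3): a world point X has camera coordinates R X + t. Camera axes: x right, y down, z forward; pixel columns grow to the right and rows downward; lengths in m; the calibration is good to about 2 mm. A picture is of the moment at which its call begins. There is no depth.
- arm.job_done(): hands the job in, once; it reports no verdict.
The state is a dict: "time": time; "joint_pos": joint angles; "dq": joint speeds; "tau": joint torques, N m; "ee_pos": TCP position; "tcp_rot": TCP orientation; "contact_force": force on the tool from outside, world axes, zero at the start; "moment": the same for the moment, N m; "grip_width": opening from 0.0 (shut) to 1.0 (fully open).
Only numpy, scipy, OpenCV 4.12 (cv2) and the standard library are available. Lean on these libraries where they do the work, as an engineer would, in place of code of your own. Each camera call takes 0.05 s, during which the arm holds its last target.

TASK

Push the tall, heavy board magazine across the bench into the loader bay until it is fully home against the end stop, sliding upright on its base all the way: never tip it and never lift it. Then push the swing bar fully shut behind it by its knob. Leave the other things on the bench where they are.

Things in the scene. Friction and masses are not known exactly. Their poses are not given: they have to be found in the camera images.
- magazine: Board magazine: upright crate full of green circuit boards, 90 mm deep (x) x 170 wide (y) x 190 tall, plus a steel handle on top to z = 221 mm. Origin: centre of its underside, z up. Aluminium base and top plates 12 mm thick; black walls are its near (-x) and far (+x) faces; boards show at the open y ends. Stands loose outside the bay's mouth, +x side towards the bay, up to 20 mm and 0.15 rad out of line.
- magazine_low (a point): Middle of the magazine's near (-x) face, 25 mm above its underside: x = -45 mm from its origin (the black wall lies 1 mm inside the plates' edges). The magazine weighs 1.4 to 2.3 kg, friction on the bench is 0.48 to 0.72: sliding it takes 7 to 16 N. Pushed higher than about 60 mm above the bench it may tip instead of sliding.
- bay: Loader's infeed bay, fixed to the bench. Origin: on the bench, where the magazine's origin is when home; +x points into the bay, away from the robot, +y left. Two aluminium guide rails 25 mm high, inner faces y = +-94 mm, x from -55 to +50 mm; mouths flare to y = +-116 mm at x = -90 mm. No floor plate. The swing bar's hinge post is outside the left rail at x = -55, y = +120 mm.
- bay_stop (a point): Middle of the top front edge of the bay's end stop, an aluminium bar across the bay 45 mm high, its face at x = +45 mm from the bay's origin; the magazine's far face meets it when home. A white housing 65 mm high stands behind it (bay x 60 to 170, y +-125 mm).
- gate (a joint): Swing bar's angle, rad. 0 = shut, hard stop: the bar lies across the mouth from its post towards the bay's -y, its face 6 mm from a home magazine's near face. Grows to 2.2 as the bar opens towards the robot and outwards: at angle a the bar points along (-sin a, -cos a) in the bay's x, y. Starts at 1.75 to 2.1. Stiff: stays where left, about 2 N at the knob moves it.
- gate_knob (a point): Middle of the black round knob that stands up at the end of the swing bar: 16 mm diameter, from 60 to 105 mm above the bench (this point is at 85 mm), 115 mm from the hinge axis. The steel bar below it is 8 mm thick, 125 mm long, 40 to 60 mm above the bench.
- bottle: Small white plastic bottle, 38 mm diameter, 120 mm tall, standing to the right of the bay; origin at the centre of its underside. Not part of the job.
- tape: Cardboard-coloured roll of tape lying flat, 84 mm outside diameter, 24 mm high, to the right of the bay; origin at the centre of its underside. Not part of the job.
- screwdriver: Screwdriver with black handle, 190 mm long, lying to the right of the bay; origin at its middle. Not part of the job.
- pinbin: Small blue open bin with metal pins, 100 x 120 x 55 mm, to the left of the bay; origin at the centre of its underside. Not part of the job.
There are look-alikes about, which are no part of the job. Of the things that look like the magazine, take the one that is farthest to the robot's right at the start.

How it is judged:
By the outcome, as a careful person would: the job done as asked, in the order asked, and still so for the second after the job is handed in, with the robot touching nothing.
It also fails if it takes over 67 s, if anything falls off the work surface, if the arm or the gripper's body presses on something with over 40 N, if the wrist force passes 120 N, or if a joint passes its speed limit or range.

## Working session

There is one attempt and no reset: what is moved stays moved. The work goes in short steps, Python scripts to look and compute and a tool call to move; the robot and the scene stay as the last step left them, time stands still between calls to the robot, and variables do not carry over. Pictures are saved under pics/ and viewed, and the job is handed in when it is done.

Besides the shell and the picture viewer there is one more tool, called in YAML: its name, and indented under it one key for each argument. jog_arm: Moves the arm, as the interface text tells. Shifts and turns lie within -1 to 1; 1 stands for 200 mm of shift or 2 rad of turn. Its arguments: {"type":"object","properties":{"increments":{"type":"array"},"jaw":{"type":"number"},"grip_force":{"type":"number"}},"required":["increments"]}

```bash
mkdir -p pics; ls; python3 - <<'E'
from rig import arm, imaging
import cv2
print(arm.get_obs())
for n in("scene","top"):
    s=imaging.snapshot(n)
    cv2.imwrite(f"pics/{n}0.png",s["image"][:,:,::-1])
    print(n,{k:v for k,v in s.items() if k!="image"})
E
```

```text
pics
{'time': 0.0, 'joint_pos': array([ 1.22547685e+00,  3.07612298e-01,  1.50769139e+00,  5.63909341e-06,
        1.32838697e+00, -7.35113704e-02]), 'dq': array([ 0.000772  , -0.00137288,  0.00058739,  0.00160494, -0.00108308,
       -0.00033249]), 'tau': array([ 7.96363508e-06, -4.57548273e+01, -2.51922208e+01, -2.88381098e-04,
        1.30953005e-02,  1.90893428e-05]), 'ee_pos': array([0.15416977, 0.55324131, 0.24135172]), 'tcp_rot': array([ 0.0950784 ,  0.70074237, -0.0965287 ,  0.70043018]), 'contact_force': array([-0.1894604 , -0.86564906,  0.12230929]), 'moment': array([-0.09301351, -0.01164733, -0.02505733]), 'grip_width': 1.0036412084940078}
scene {'vfov': 51.12319861401798, 'cx': 280.6720625866126, 'cy': 216.38455830320788, 'k1': -0.11886135784530098, 'R': array([[-0.92269722,  0.38543061,  0.00854902],
       [ 0.35579297,  0.85986711, -0.36611463],
       [-0.14846281, -0.33477127, -0.93053049]]), 't': array([ 0.59735177, -0.16570356,  1.18649655])}
top {'vfov': 56.54705145074998, 'cx': 280.1497680445516, 'cy': 211.50324988782432, 'k1': -0.043230333058593924, 'R': array([[ 0.01662959, -0.99981048,  0.0101221 ],
       [-0.98119767, -0.01826523, -0.1921393 ],
       [ 0.19228777, -0.00673658, -0.98131546]]), 't': array([-0.03685459,  0.63177961,  0.92401797])}
```

View pics/scene0.png

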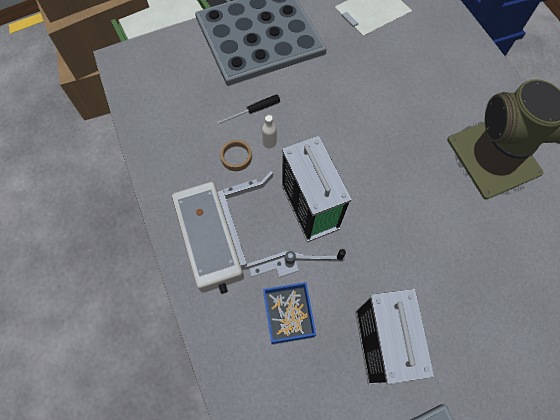

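View pics/top0.png

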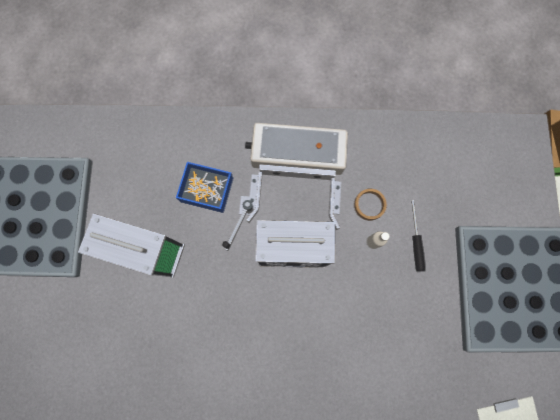

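The magazine in front of the bay is at top-view (295,242), and the look-alike is to the left at (130,245). The bar's knob is at (227,245) and its post at (248,205). I'll zoom in to measure.

```bash
cat > h.py <<'E'
import numpy as np, cv2
from rig import arm, imaging
from scipy.spatial.transform import Rotation as Ro
def K(s):
    f=210/np.tan(np.radians(s["vfov"])/2); return f
def und(s,px):
    f=K(s); d=(np.atleast_2d(px)-[s["cx"],s["cy"]])/f; u=d.copy()
    for _ in range(20): u=d/(1+s["k1"]*(u**2).sum(1,keepdims=True))
    return u
def ray(s,px):
    u=und(s,px); d=np.c_[u,np.ones(len(u))]@s["R"]; return -s["R"].T@s["t"],d
def onz(s,px,z):
    o,d=ray(s,px); return o+d*((z-o[2])/d[:,2])[:,None]
def tri(s1,p1,s2,p2):
    o1,d1=ray(s1,p1);o2,d2=ray(s2,p2);out=[]
    for a,b in zip(d1,d2):
        A=np.c_[a,-b];x,*_=np.linalg.lstsq(A,o2-o1,rcond=None)
        P=o1+a*x[0];Q=o2+b*x[1];out.append(np.r_[(P+Q)/2,np.linalg.norm(P-Q)])
    return np.array(out)
def proj(s,X):
    c=np.atleast_2d(X)@s["R"].T+s["t"];u=c[:,:2]/c[:,2:];u=u*(1+s["k1"]*(u**2).sum(1,keepdims=True))
    return u*K(s)+[s["cx"],s["cy"]]
def crop(s,x,y,w,h,k,fn):
    im=cv2.resize(s["image"][y:y+h,x:x+w,::-1],None,fx=k,fy=k,interpolation=cv2.INTER_CUBIC)
    st=20
    for X in range(-(-x//st)*st,x+w,st): cv2.putText(im,str(X),((X-x)*k,10),0,.35,(0,0,255));cv2.line(im,((X-x)*k,0),((X-x)*k,im.shape[0]),(0,0,255) if 0 else (120,120,255),1) if 0 else cv2.line(im,((X-x)*k,12),((X-x)*k,20),(0,0,255),1)
    for Y in range(-(-y//st)*st,y+h,st): cv2.putText(im,str(Y),(0,(Y-y)*k+4),0,.35,(0,0,255));cv2.line(im,(24,(Y-y)*k),(32,(Y-y)*k),(0,0,255),1)
    cv2.imwrite(fn,im)
E
python3 - <<'E'
from h import *
import pickle
S={n:imaging.snapshot(n) for n in("scene","top")}
pickle.dump(S,open("s0.pkl","wb"))
crop(S["top"],215,115,145,160,5 if 0 else 5,"pics/t1.png") if 0 else crop(S["top"],215,120,140,150,4,"pics/t1.png")
crop(S["scene"],165,130,190,150,4,"pics/s1.png")
E
```

```text
(no output)
```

View pics/t1.png

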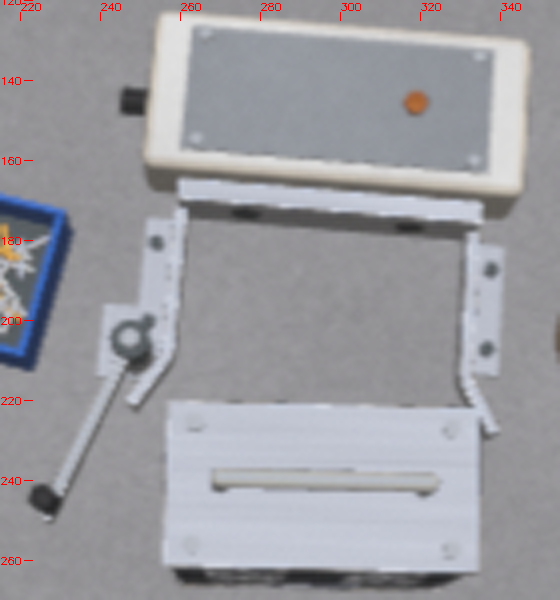

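View pics/s1.png

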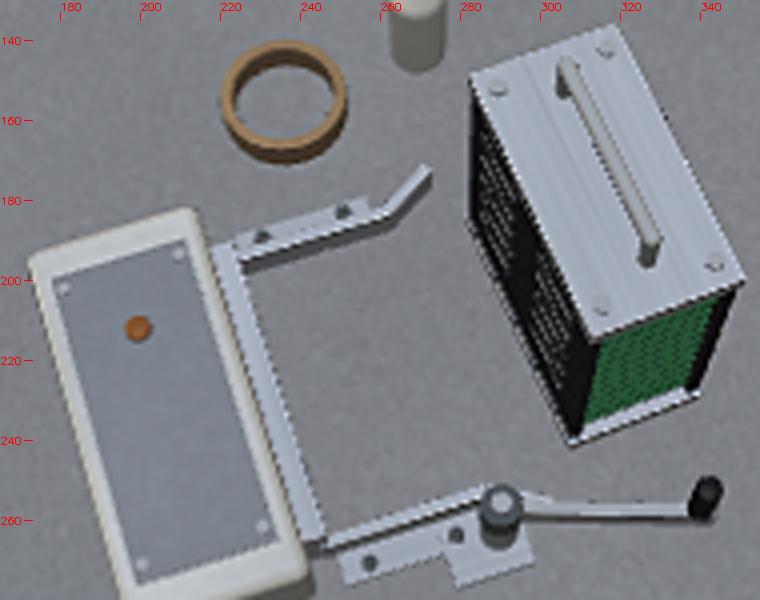

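```bash
python3 - <<'E'
from h import *
import pickle
S=pickle.load(open("s0.pkl","rb"));t,s=S["top"],S["scene"]
T=lambda a:np.array(a,float)/4+[215,120]-.375
U=lambda a:np.array(a,float)/4+[165,130]-.375
np.set_printoptions(precision=4,suppress=True)
for q in(t,s):print("cam",-q["R"].T@q["t"])
# mag corners: farL, farR, nearR, nearL
mt=T([(168,402),(478,406),(480,571),(163,563)]); ms=U([(597,340),(472,75),(615,25),(745,282)])
print("mag tri\n",tri(t,mt,s,ms))
for q,m in((t,mt),(s,ms)):
    P=onz(q,m,.19)[:,:2];c=P.mean(0);v=P[0]-P[1]+P[3]-P[2];w=P[0]-P[3]+P[1]-P[2]
    print("mag z.19",c,"yaw by y",np.arctan2(-v[0],v[1]),np.arctan2(w[1],w[0]),np.linalg.norm(v)/2,np.linalg.norm(w)/2);print(P)
bt=T([(180,200),(482,221)]);bs=U([(326,540),(238,258)])
print("stop tri\n",tri(t,bt,s,bs))
for q,m in((t,bt),(s,bs)):
    P=onz(q,m,.045)[:,:2];v=P[0]-P[1];yaw=np.arctan2(-v[0],v[1]);print(P,yaw,np.linalg.norm(v),"origin",P.mean(0)-.045*np.array([np.cos(yaw),np.sin(yaw)]))
print("knobmid",tri(t,T([(44,497)]),s,U([(705,498)])),onz(t,T([(44,497)]),.085),onz(s,U([(705,498)]),.085))
print("post top",tri(t,T([(130,338)]),s,U([(502,501)])))
# rail inner edges: left straight (186,208)-(177,345)top ; scene
rt=T([(175,345),(462,375)]);rs=U([(480,487),(385,213)])
print("flare bends",tri(t,rt,s,rs),onz(t,rt,.025),onz(s,rs,.025))
ht=T([(163,12),(528,40)])
E
```

```text
cam [ 0.4428 -0.0191  1.0285]
cam [0.7863 0.3095 1.0383]
mag tri
 [[ 0.5863  0.0267  0.1908  0.0018]
 [ 0.5863 -0.1415  0.1955  0.0019]
 [ 0.498  -0.1428  0.191   0.0008]
 [ 0.4995  0.0266  0.1898  0.0008]]
mag z.19 [ 0.5433 -0.0585] yaw by y -0.0015201315773492958 0.0001100222192826262 0.16933236400165305 0.0884209377175122
[[ 0.5871  0.0261]
 [ 0.5879 -0.143 ]
 [ 0.4984 -0.1433]
 [ 0.4998  0.0263]]
mag z.19 [ 0.5417 -0.0582] yaw by y -0.008818503408157381 -0.0029691718930360688 0.1703603662058529 0.08661913983101523
[[ 0.5855  0.0271]
 [ 0.5845 -0.1437]
 [ 0.4974 -0.143 ]
 [ 0.4993  0.027 ]]
stop tri
 [[ 0.7488  0.0304  0.0368  0.0005]
 [ 0.7369 -0.167   0.031   0.0093]]
[[ 0.7464  0.0298]
 [ 0.7361 -0.1683]] -0.052139894370491865 0.1984525669409842 origin [ 0.6963 -0.0669]
[[ 0.7489  0.0329]
 [ 0.7347 -0.1564]] -0.07518291781121672 0.18985526526569182 origin [ 0.6969 -0.0584]
knobmid [[0.5448 0.1045 0.09   0.    ]] [[0.5454 0.1052 0.085 ]] [[0.5435 0.1035 0.085 ]]
post top [[0.6481 0.0573 0.0703 0.0007]]
flare bends [[ 0.6519  0.0321  0.0284  0.0023]
 [ 0.6363 -0.1568  0.03    0.001 ]] [[ 0.6535  0.0314  0.025 ]
 [ 0.6369 -0.1571  0.025 ]] [[ 0.6507  0.032   0.025 ]
 [ 0.6359 -0.1595  0.025 ]]
```

```bash
python3 - <<'E'
from h import *
import pickle
S=pickle.load(open("s0.pkl","rb"));t,s=S["top"],S["scene"]
T=lambda a:np.array(a,float)/4+[215,120]-.375
U=lambda a:np.array(a,float)/4+[165,130]-.375
np.set_printoptions(precision=4,suppress=True)
a=T([(205,33),(481,56),(474,160),(196,137)]);b=U([(142,563),(64,287),(179,254),(264,526)])
print(tri(t,a,s,b))
for q,m in((t,a),(s,b)):
    P=onz(q,m,.066)[:,:2];v=P[0]-P[1]+P[3]-P[2];w=P[0]-P[3]+P[1]-P[2]
    yaw=np.arctan2(-v[0],v[1]);c,n=np.cos(yaw),np.sin(yaw)
    print(P.mean(0),yaw,np.arctan2(w[1],w[0]),P.mean(0)-.115*np.array([c,n]))
E
```

```text
[[ 0.8508  0.0148  0.0757  0.001 ]
 [ 0.8394 -0.1649  0.0739  0.0007]
 [ 0.7683 -0.1594  0.0732  0.    ]
 [ 0.7798  0.0195  0.0733  0.0005]]
[ 0.8126 -0.0728] -0.06635356443564085 -0.06609932643161277 [ 0.6978 -0.0652]
[ 0.8099 -0.0758] -0.06405143473859398 -0.08431576944867587 [ 0.6951 -0.0684]
```

```bash
cat >> h.py <<'E'
TH=-0.066; BO=np.array([.6965,-.0665])
def bay(x,y): c,s=np.cos(TH),np.sin(TH); return BO+np.array([c*x-s*y,s*x+c*y])
def tob(p): c,s=np.cos(TH),np.sin(TH); d=np.array(p)-BO; return np.array([c*d[0]+s*d[1],-s*d[0]+c*d[1]])
def orient(yaw,tilt,ysign=1):
    x=np.array([np.cos(yaw)*np.sin(tilt),np.sin(yaw)*np.sin(tilt),-np.cos(tilt)])
    y=ysign*np.array([-np.sin(yaw),np.cos(yaw),0]); return np.c_[x,y,np.cross(x,y)]
def plan(pos,R=None,o=None):
    o=o or arm.get_obs(); R0=Ro.from_quat(o["tcp_rot"]).as_matrix()
    off=R0.T@(np.array(pos)-o["ee_pos"])/.2
    dr=np.zeros(3) if R is None else Ro.from_matrix(R0.T@R).as_rotvec()/2
    print("offset",np.round(off,3),"rot",np.round(dr,3)); return off,dr
def st():
    o=arm.get_obs();R0=Ro.from_quat(o["tcp_rot"]).as_matrix()
    print("t %.2f"%o["time"],"pos",o["ee_pos"].round(4),"q",o["joint_pos"].round(3),"F",o["contact_force"].round(1),"M",o["moment"].round(2));print("x",R0[:,0].round(3),"y",R0[:,1].round(3)); return o
E
python3 - <<'E'
from h import *
print([a for a in dir(arm) if a[0]!='_'], arm.tips_ahead)
st()
plan([.27,.47,.36])
plan([.42,-.06,.36],orient(-.004,.0,1)); plan([.42,-.06,.36],orient(-.004,.0,-1))
E
```

```text
['IKError', 'get_obs', 'job_done', 'tips_ahead'] 0.011
t 0.20 pos [0.1543 0.5535 0.2418] q [ 1.225  0.307  1.507  0.     1.328 -0.074] F [0.5 0.1 0. ] M [-0.02 -0.03 -0.01]
x [-0.    -0.001 -1.   ] y [ 0.268  0.963 -0.001]
offset [-0.591 -0.248  0.67 ] rot [0. 0. 0.]
offset [-0.588 -2.599  2.103] rot [-0.134 -0.     0.001]
offset [-0.588 -2.599  2.103] rot [1.437e+00 1.000e-03 0.000e+00]
```

```bash
python3 - <<'E'
from h import *
plan([.154,.553,.36]);plan([.40,.26,.37])
E
```

```text
offset [-0.591 -0.004 -0.001] rot [0. 0. 0.]
offset [-0.64  -1.085  1.578] rot [0. 0. 0.]
```

jog_arm:
  increments:
    - {"offset":[-0.2,0,0],"delta_rot":[0,0,0]}
    - {"offset":[-0.4,0,0],"delta_rot":[0,0,0]}
    - {"offset":[-0.6,0,0],"delta_rot":[0,0,0]}
    - {"offset":[-0.6,-0.1,0.15],"delta_rot":[0,0,0]}
    - {"offset":[-0.6,-0.2,0.3],"delta_rot":[0,0,0]}
    - {"offset":[-0.6,-0.3,0.45],"delta_rot":[0,0,0]}
    - {"offset":[-0.6,-0.4,0.6],"delta_rot":[0,0,0]}
    - {"offset":[-0.6,-0.5,0.75],"delta_rot":[0,0,0]}
    - {"offset":[-0.6,-0.6,0.9],"delta_rot":[0,0,0]}
    - {"offset":[-0.6,-0.65,1.0],"delta_rot":[0,0,0]}
  jaw: 0

```text
time: 1.03
ee_pos: [0.3133, 0.372, 0.3623]
tcp_rot: [0.096, 0.7, -0.097, 0.701]
contact_force: [-0.6, -0.1, -0.2]
grip_width: 1.001
```

```bash
python3 - <<'E'
from h import *
st()
plan([.42,.1,.36],orient(-.0,.0,1))
E
```

```text
t 1.03 pos [0.3133 0.372  0.3623] q [ 7.850e-01  1.070e-01  1.472e+00 -1.000e-03  1.564e+00 -5.120e-01] F [-0.6 -0.1 -0.2] M [-0.02  0.03 -0.04]
x [ 0.001 -0.002 -1.   ] y [ 0.27   0.963 -0.001]
offset [ 0.014 -1.166  0.881] rot [-0.137  0.     0.001]
```

jog_arm:
  increments:
    - {"offset":[0,-0.15,0.13],"delta_rot":[-0.03,0,0]}
    - {"offset":[0,-0.3,0.26],"delta_rot":[-0.06,0,0]}
    - {"offset":[0,-0.45,0.39],"delta_rot":[-0.09,0,0]}
    - {"offset":[0,-0.6,0.52],"delta_rot":[-0.12,0,0]}
    - {"offset":[0,-0.75,0.62],"delta_rot":[-0.137,0,0]}
    - {"offset":[0,-0.88,0.7],"delta_rot":[-0.137,0,0]}
    - {"offset":[0,-1.0,0.76],"delta_rot":[-0.137,0,0]}
    - {"offset":[0,-1.0,0.8],"delta_rot":[-0.137,0,0]}
    - {"offset":[0,-1.0,0.8],"delta_rot":[-0.137,0,0]}
    - {"offset":[0,-1.0,0.8],"delta_rot":[-0.137,0,0]}

```text
time: 1.87
ee_pos: [0.4127, 0.1396, 0.3622]
tcp_rot: [-0.0, 0.707, 0.001, 0.707]
contact_force: [-0.9, -0.3, -0.0]
grip_width: 0.999
```

```bash
python3 - <<'E'
from h import *
st()
plan([.40,-.058,.36],orient(-.0,.7,1))
E
```

```text
t 1.87 pos [0.4127 0.1396 0.3622] q [ 2.280e-01  2.900e-02  1.558e+00  1.000e-03  1.555e+00 -1.343e+00] F [-0.9 -0.3 -0. ] M [-0.01  0.01  0.04]
x [-0.001  0.001 -1.   ] y [-0.001  1.     0.001]
offset [ 0.01  -0.988 -0.065] rot [ 0.    -0.35  -0.001]
```

jog_arm:
  increments:
    - {"offset":[0,-0.15,0],"delta_rot":[0,-0.04,0]}
    - {"offset":[0,-0.3,0],"delta_rot":[0,-0.08,0]}
    - {"offset":[0,-0.45,0],"delta_rot":[0,-0.12,0]}
    - {"offset":[0,-0.6,0],"delta_rot":[0,-0.16,0]}
    - {"offset":[0,-0.75,0],"delta_rot":[0,-0.2,0]}
    - {"offset":[0,-0.88,0],"delta_rot":[0,-0.24,0]}
    - {"offset":[0,-1.0,0],"delta_rot":[0,-0.28,0]}
    - {"offset":[0,-1.0,0],"delta_rot":[0,-0.32,0]}
    - {"offset":[0,-1.0,0],"delta_rot":[0,-0.35,0]}
    - {"offset":[0,-1.0,0],"delta_rot":[0,-0.35,0]}

```text
time: 2.7
ee_pos: [0.4102, -0.059, 0.3597]
tcp_rot: [0.001, 0.423, 0.001, 0.906]
contact_force: [-1.2, 0.2, -1.0]
grip_width: 1.001
```

```bash
python3 - <<'E'
from h import *
st()
plan([.44,-.058,.12],orient(-.0,.7,1))
E
```

```text
t 2.70 pos [ 0.4102 -0.059   0.3597] q [-0.551 -0.336  2.049  0.462  0.865 -2.322] F [-1.2  0.2 -1. ] M [0.02 0.38 0.05]
x [ 0.643  0.003 -0.766] y [-0.001  1.     0.003]
offset [ 1.014e+00  1.000e-03 -6.560e-01] rot [-0.001 -0.001 -0.002]
```

jog_arm:
  increments:
    - {"offset":[0.12,0,-0.06],"delta_rot":[0,0,0]}
    - {"offset":[0.24,0,-0.12],"delta_rot":[0,0,0]}
    - {"offset":[0.36,0,-0.18],"delta_rot":[0,0,0]}
    - {"offset":[0.48,0,-0.25],"delta_rot":[0,0,0]}
    - {"offset":[0.6,0,-0.32],"delta_rot":[0,0,0]}
    - {"offset":[0.7,0,-0.39],"delta_rot":[0,0,0]}
    - {"offset":[0.8,0,-0.46],"delta_rot":[0,0,0]}
    - {"offset":[0.88,0,-0.53],"delta_rot":[0,0,0]}
    - {"offset":[0.95,0,-0.6],"delta_rot":[0,0,0]}
    - {"offset":[1.0,0,-0.64],"delta_rot":[0,0,0]}

```text
time: 3.53
ee_pos: [0.4605, -0.0404, 0.1758]
tcp_rot: [-0.004, 0.445, -0.009, 0.895]
contact_force: [0.4, 0.5, 0.4]
grip_width: 0.998
```

```bash
python3 - <<'E'
from h import *
st()
S=imaging.snapshot("top");cv2.imwrite("pics/t2.png",S["image"][:,:,::-1])
plan([.445,-.058,.03],orient(-.0,.7,1))
E
```

```text
t 3.53 pos [ 0.4605 -0.0404  0.1758] q [-0.31   0.047  2.325  0.874  0.218 -2.681] F [0.4 0.5 0.4] M [-0.01  0.25 -0.02]
x [ 0.603 -0.019 -0.797] y [ 0.013  1.    -0.014]
offset [ 0.535 -0.077 -0.503] rot [-0.001 -0.026  0.01 ]
```

View pics/t2.png

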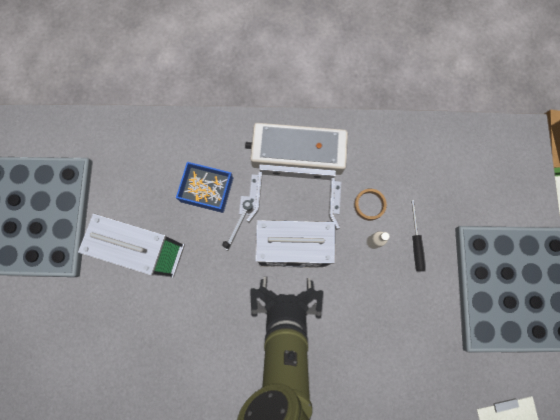

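```bash
cat > fk.py <<'E'
import numpy as np
from scipy.optimize import least_squares
from scipy.spatial.transform import Rotation as Ro
D=[([.154,.5535,.2418],[1.225,.307,1.507,0,1.328,-.074]),
([.3133,.372,.3623],[.785,.107,1.472,-.001,1.564,-.512]),
([.4127,.1396,.3622],[.228,.029,1.558,.001,1.555,-1.343]),
([.4102,-.059,.3597],[-.551,-.336,2.049,.462,.865,-2.322]),
([.4605,-.0404,.1758],[-.31,.047,2.325,.874,.218,-2.681])]
E=lambda a,x:Ro.from_euler(a,x).as_matrix()
def fk(p,q):
    h,L2,L3,b,d,f,e,Lt=p
    A=E('z',q[0])@E('y',q[1]); B=A@E('y',q[2]); C=B@E('z',q[3]); W=C@E('y',q[4])
    P=np.array([0,0,h])+A@[0,d,L2]+B@[b,0,L3]+C@[e,f,0]+W@[0,0,Lt]
    return P,W@E('z',q[5])
p0=np.array([.3,.4,.4,0.,.02,.02,0,.25])
def fit(D):
    r=lambda p:np.r_[np.concatenate([(fk(p,q)[0]-np.array(x))*1000 for x,q in D]),(p-p0)*2]
    return least_squares(r,p0)
E
python3 - <<'E'
from fk import *
from h import arm
s=fit(D);print(s.x.round(4),s.fun.round(1))
q=arm.get_obs()
P,R=fk(s.x,q["joint_pos"]);print(Ro.from_matrix(R.T@Ro.from_quat(q["tcp_rot"]).as_matrix()).as_matrix().round(3))
print((R).round(3))
E
```

```text
[0.1926 0.6451 0.4169 0.1087 0.0411 0.0013 0.0007 0.359 ] [ 0.4  0.   0.1 -0.4  0.1 -0.2  0.   0.1  0.   0.  -0.1  0.  -0.   0.1
  0.  -0.2  0.5  0.   0.2  0.  -0.   0.   0.2]
[[ 0. -1. -0.]
 [ 0.  0. -1.]
 [ 1.  0.  0.]]
[[-0.013 -0.797  0.604]
 [-1.     0.002 -0.019]
 [ 0.014 -0.604 -0.797]]
```

```bash
cat >> fk.py <<'E'
PP=np.array([0.1926,0.6451,0.4169,0.1087,0.0411,0.0013,0.0007,0.359])
PP=fit(D).x
CC=np.array([[0,-1,0],[0,0,-1],[1,0,0.]])
lo=np.array([-3.12,-1.05,.14,-1.42,.1,-2.68]);hi=np.array([3.12,2.28,2.33,4.57,2.73,2.68])
def ik(pos,R,n=60,seeds=None):
    rng=np.random.default_rng(0);sol=[]
    f=lambda q:np.r_[(fk(PP,q)[0]-pos)*10,Ro.from_matrix((fk(PP,q)[1]@CC).T@R).as_rotvec()]
    for q0 in (seeds if seeds is not None else rng.uniform(lo,hi,(n,6))):
        s=least_squares(f,np.clip(q0,lo+1e-3,hi-1e-3),bounds=(lo,hi),max_nfev=60)
        if np.abs(s.fun).max()<1e-3 and not any(np.abs(s.x-x).max()<.05 for x in sol): sol.append(s.x)
    return sol
E
python3 - <<'E'
from fk import *
from h import orient
for yaw in(0,-.066):
 for tilt in (.45,.52,.6,.7,.8,.9):
  for ys in(1,-1):
   for pos in([.46,-.058,.03],[.62,-.062,.03]):
    for s in ik(np.array(pos),orient(yaw,tilt,ys),40): print(yaw,tilt,ys,pos[0],s.round(2))
E
```

```text
0 0.45 1 0.62 [-0.22  0.51  2.02  0.51  0.2  -2.27]
0 0.45 -1 0.62 [-0.22  0.51  2.02  0.51  0.2   0.87]
0 0.52 -1 0.62 [-0.23  0.52  2.08  1.24  0.12  0.13]
0 0.6 1 0.62 [-0.24  0.54  2.14  2.3   0.18  2.2 ]
0 0.6 -1 0.62 [-0.24  0.54  2.14  2.3   0.18 -0.94]
0 0.7 1 0.62 [-0.26  0.58  2.22  2.67  0.38  1.81]
0 0.7 -1 0.62 [-0.26  0.58  2.22  2.67  0.38 -1.33]
0 0.8 1 0.62 [-0.28  0.64  2.29  2.79  0.6   1.67]
0 0.8 -1 0.62 [-0.28  0.64  2.29  2.79  0.6  -1.47]
-0.066 0.45 1 0.62 [-0.2   0.51  2.02  0.34  0.18 -2.03]
-0.066 0.45 -1 0.62 [-0.2   0.51  2.02  0.34  0.18  1.12]
-0.066 0.6 1 0.62 [-0.21  0.54  2.14  2.59  0.16  2.  ]
-0.066 0.6 -1 0.62 [-0.21  0.54  2.14  2.59  0.16 -1.14]
-0.066 0.7 1 0.62 [-0.22  0.58  2.22  2.86  0.37  1.72]
-0.066 0.7 -1 0.62 [-0.22  0.58  2.22  2.86  0.37 -1.42]
-0.066 0.8 1 0.62 [-0.23  0.64  2.3   2.93  0.6   1.63]
-0.066 0.8 -1 0.62 [-0.23  0.64  2.3   2.93  0.6  -1.51]
```

```bash
python3 - <<'E'
from fk import *
def ori(yaw,tilt,s):
    x=np.array([np.cos(yaw)*np.sin(tilt),np.sin(yaw)*np.sin(tilt),-np.cos(tilt)])
    y=s*np.array([np.cos(yaw)*np.cos(tilt),np.sin(yaw)*np.cos(tilt),np.sin(tilt)]);return np.c_[x,y,np.cross(x,y)]
for tilt in (0,.1,.2,.25,.3,.35):
  for s_ in(1,-1):
   for pos in([.42,-.058,.03],[.44,-.058,.03],[.46,-.058,.03],[.52,-.06,.03],[.6,-.06,.03]):
    for s in ik(np.array(pos),ori(-.0,tilt,s_),30): print(tilt,s_,pos[0],s.round(2))
from h import *
S=imaging.snapshot("top");crop(S,235,260,110,80,6,"pics/g1.png")
S=imaging.snapshot("scene");crop(S,280,130,200,140,4,"pics/g2.png")
E
```

```text
0 1 0.42 [-0.24  0.4   2.08 -0.    0.66 -0.24]
0 1 0.44 [-0.23  0.42  2.04 -0.    0.68 -0.23]
0 1 0.46 [-0.22  0.44  2.   -0.    0.71 -0.22]
0 1 0.52 [-0.2   0.49  1.87 -0.    0.78 -0.2 ]
0 1 0.6 [-0.17  0.57  1.68 -0.    0.89 -0.17]
0.1 1 0.42 [-0.26  0.38  2.16  0.05  0.51 -0.3 ]
0.1 1 0.44 [-0.25  0.39  2.11  0.05  0.54 -0.29]
0.1 1 0.46 [-0.24  0.41  2.07  0.04  0.56 -0.27]
0.1 1 0.52 [-0.21  0.46  1.94  0.04  0.64 -0.24]
0.1 1 0.6 [-0.18  0.54  1.77  0.03  0.74 -0.2 ]
0.2 1 0.42 [-0.29  0.36  2.24  0.16  0.35 -0.43]
0.2 1 0.44 [-0.27  0.38  2.19  0.14  0.38 -0.4 ]
0.2 1 0.46 [-0.26  0.39  2.15  0.13  0.4  -0.37]
0.2 1 0.52 [-0.23  0.44  2.03  0.1   0.48 -0.31]
0.2 1 0.6 [-0.19  0.51  1.85  0.07  0.58 -0.25]
0.25 1 0.42 [-0.3   0.36  2.28  0.28  0.27 -0.56]
0.25 1 0.44 [-0.28  0.38  2.24  0.24  0.3  -0.5 ]
0.25 1 0.46 [-0.27  0.39  2.19  0.21  0.32 -0.46]
0.25 1 0.52 [-0.24  0.44  2.07  0.15  0.4  -0.37]
0.25 1 0.6 [-0.2   0.5   1.89  0.1   0.5  -0.28]
0.25 -1 0.42 [-0.3   0.36  2.28  0.28  0.27  2.58]
0.25 -1 0.44 [-0.28  0.38  2.24  0.24  0.3   2.64]
0.25 -1 0.46 [-0.27  0.39  2.19  0.21  0.32  2.68]
0.3 1 0.42 [-0.32  0.37  2.32  0.5   0.19 -0.79]
0.3 1 0.44 [-0.3   0.38  2.28  0.41  0.22 -0.69]
0.3 1 0.46 [-0.28  0.39  2.24  0.35  0.24 -0.61]
0.3 1 0.52 [-0.25  0.43  2.11  0.23  0.32 -0.46]
0.3 1 0.6 [-0.21  0.5   1.94  0.15  0.42 -0.33]
0.3 -1 0.42 [-0.32  0.37  2.32  0.5   0.19  2.35]
0.3 -1 0.44 [-0.3   0.38  2.28  0.41  0.22  2.45]
0.3 -1 0.46 [-0.28  0.39  2.24  0.35  0.24  2.53]
0.3 -1 0.52 [-0.25  0.43  2.11  0.24  0.32  2.68]
0.35 1 0.44 [-0.31  0.38  2.32  0.81  0.15 -1.1 ]
0.35 1 0.46 [-0.3   0.39  2.28  0.65  0.17 -0.92]
0.35 1 0.52 [-0.26  0.43  2.15  0.38  0.24 -0.61]
0.35 1 0.6 [-0.21  0.49  1.98  0.22  0.34 -0.41]
0.35 -1 0.44 [-0.31  0.38  2.32  0.81  0.15  2.05]
0.35 -1 0.46 [-0.3   0.39  2.28  0.65  0.17  2.22]
0.35 -1 0.52 [-0.26  0.43  2.15  0.38  0.24  2.53]
```

View pics/g1.png

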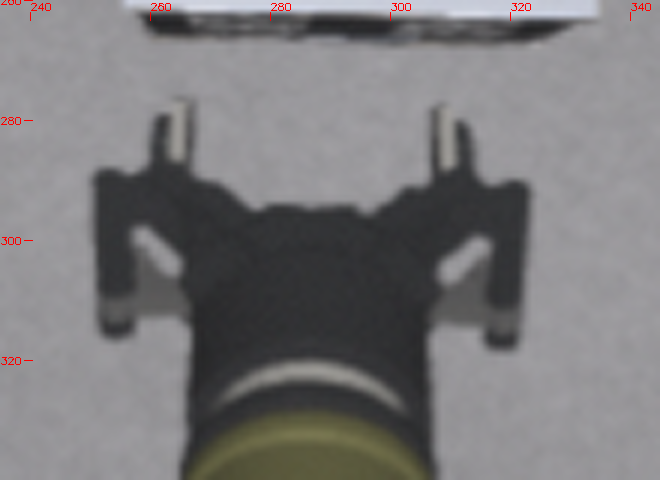

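View pics/g2.png

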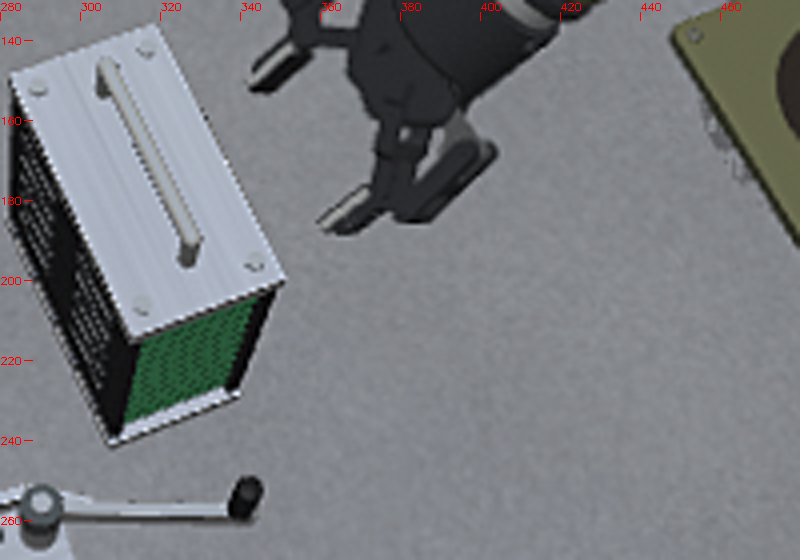

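```bash
python3 - <<'E'
from fk import *
from h import orient
for z in(.03,.045):
 for x in(.47,.485,.51,.54,.58,.64):
  for tilt in (.35,.4,.45,.5,.55,.6):
    for ys in(1,-1):
      for s in ik(np.array([x,-.058,z]),orient(-.03,tilt,ys),15): print(z,x,tilt,ys,s.round(2))
E
```

```text
0.03 0.47 0.35 1 [-0.28  0.4   2.26  0.53  0.17 -2.33]
0.03 0.47 0.35 -1 [-0.28  0.4   2.26  0.53  0.17  0.81]
0.03 0.47 0.4 -1 [-0.29  0.41  2.3   1.18  0.11  0.16]
0.03 0.485 0.35 1 [-0.27  0.41  2.23  0.45  0.18 -2.24]
0.03 0.485 0.35 -1 [-0.27  0.41  2.23  0.45  0.18  0.9 ]
0.03 0.485 0.4 -1 [-0.28  0.42  2.27  0.97  0.12  0.38]
0.03 0.485 0.45 1 [-0.29  0.43  2.32  1.92  0.12  2.56]
0.03 0.485 0.45 -1 [-0.29  0.43  2.32  1.92  0.12 -0.58]
0.03 0.51 0.35 1 [-0.25  0.42  2.17  0.36  0.21 -2.13]
0.03 0.51 0.35 -1 [-0.25  0.42  2.17  0.36  0.21  1.02]
0.03 0.51 0.4 1 [-0.26  0.43  2.22  0.7   0.14 -2.48]
0.03 0.51 0.4 -1 [-0.26  0.43  2.22  0.7   0.14  0.66]
0.03 0.51 0.45 -1 [-0.27  0.44  2.26  1.56  0.1  -0.2 ]
0.03 0.51 0.5 1 [-0.27  0.46  2.3   2.3   0.16  2.19]
0.03 0.51 0.5 -1 [-0.27  0.46  2.3   2.3   0.16 -0.96]
0.03 0.54 0.35 1 [-0.23  0.45  2.11  0.28  0.25 -2.03]
0.03 0.54 0.35 -1 [-0.23  0.45  2.11  0.28  0.25  1.11]
0.03 0.54 0.4 1 [-0.24  0.45  2.15  0.5   0.17 -2.26]
0.03 0.54 0.4 -1 [-0.24  0.45  2.15  0.5   0.17  0.89]
0.03 0.54 0.45 -1 [-0.25  0.46  2.2   1.08  0.1
[... 3546 characters left out ...]
.48  2.22  2.46  0.19  2.06]
0.045 0.58 0.6 -1 [-0.24  0.48  2.22  2.46  0.19 -1.08]
0.045 0.64 0.35 1 [-0.19  0.5   1.88  0.13  0.42 -1.84]
0.045 0.64 0.35 -1 [-0.19  0.5   1.88  0.13  0.42  1.3 ]
0.045 0.64 0.4 1 [-0.19  0.5   1.92  0.19  0.34 -1.9 ]
0.045 0.64 0.4 -1 [-0.19  0.5   1.92  0.19  0.34  1.24]
0.045 0.64 0.45 1 [-0.2   0.49  1.96  0.3   0.25 -2.01]
0.045 0.64 0.45 -1 [-0.2   0.49  1.96  0.3   0.25  1.13]
0.045 0.64 0.5 1 [-0.2   0.5   2.01  0.52  0.17 -2.24]
0.045 0.64 0.5 -1 [-0.2   0.5   2.01  0.52  0.17  0.9 ]
0.045 0.64 0.55 -1 [-0.21  0.5   2.05  1.11  0.1   0.31]
0.045 0.64 0.6 1 [-0.21  0.51  2.09  2.06  0.12  2.5 ]
0.045 0.64 0.6 -1 [-0.21  0.51  2.09  2.06  0.12 -0.64]
```

```bash
cat >> h.py <<'E'
def ori(yaw,tilt,s=1):
    x=np.array([np.cos(yaw)*np.sin(tilt),np.sin(yaw)*np.sin(tilt),-np.cos(tilt)])
    y=s*np.array([np.cos(yaw)*np.cos(tilt),np.sin(yaw)*np.cos(tilt),np.sin(tilt)]);return np.c_[x,y,np.cross(x,y)]
E
python3 - <<'E'
from h import *
import sys
o=st();t=imaging.snapshot("top");R=Ro.from_quat(o["tcp_rot"]).as_matrix()
for a,b in((.011,.0425),(-.002,.0425),(-.002,.057),(-.04,.073),(-.05,.073)):
  print(a,b,proj(t,[o["ee_pos"]+R@[a,sg*b,0] for sg in(1,-1)]).round(1).tolist())
plan([.405,-.058,.25],ori(-.004,0))
from fk import ik
for q in ik(np.array([.405,-.058,.25]),ori(-.004,0),30):print(q.round(2))
E
```

```text
t 3.68 pos [ 0.4601 -0.0415  0.1767] q [-0.313  0.044  2.325  0.874  0.219 -2.682] F [ 0.2  0.1 -0.2] M [ 0.06  0.26 -0.01]
x [ 0.605 -0.021 -0.796] y [ 0.014  1.    -0.015]
0.011 0.0425 [[267.2, 276.3], [306.2, 277.5]]
-0.002 0.0425 [[266.9, 279.8], [306.5, 281.0]]
-0.002 0.057 [[260.2, 279.6], [313.2, 281.2]]
-0.04 0.073 [[251.2, 290.3], [321.9, 292.5]]
-0.05 0.073 [[250.7, 293.3], [322.3, 295.6]]
offset [-0.455 -0.091  0.003] rot [ 0.752  0.261 -0.247]
[-0.25  0.06  1.81 -0.    1.27 -0.24]
```

jog_arm:
  increments:
    - {"offset":[-0.1,0,0],"delta_rot":[0,0.04,0]}
    - {"offset":[-0.2,-0.02,0],"delta_rot":[0,0.1,0]}
    - {"offset":[-0.3,-0.04,0],"delta_rot":[0,0.16,0]}
    - {"offset":[-0.36,-0.06,0],"delta_rot":[0,0.22,0]}
    - {"offset":[-0.42,-0.09,0],"delta_rot":[0,0.28,0]}
    - {"offset":[-0.455,-0.09,0],"delta_rot":[0,0.325,0]}
    - {"offset":[-0.455,-0.09,0],"delta_rot":[0,0.325,0]}
    - {"offset":[-0.455,-0.09,0],"delta_rot":[0,0.325,0]}
    - {"offset":[-0.455,-0.09,0],"delta_rot":[0,0.325,0]}
    - {"offset":[-0.455,-0.09,0],"delta_rot":[0,0.325,0]}
  jaw: 1

```text
time: 4.57
ee_pos: [0.4039, -0.0585, 0.2493]
tcp_rot: [0.0, 0.707, -0.011, 0.707]
contact_force: [-1.0, 0.3, -1.3]
grip_width: -0.004
```

```bash
python3 - <<'E'
from h import *
st()
plan([.415,-.058,.26],ori(-.004,0));plan([.415,-.058,.26],orient(-.004,0,-1))
E
```

```text
t 4.57 pos [ 0.4039 -0.0585  0.2493] q [-0.234  0.062  1.811 -0.016  1.266 -1.783] F [-1.   0.3 -1.3] M [0.05 0.   0.  ]
x [-0.    -0.016 -1.   ] y [ 0.017  1.    -0.016]
offset [-0.053  0.003  0.055] rot [0.779 0.006 0.006]
offset [-0.053  0.003  0.055] rot [ 1.564  0.012 -0.   ]
```

jog_arm:
  increments:
    - {"offset":[0,0,0.05],"delta_rot":[0.062,0,0]}
    - {"offset":[0,0,0.05],"delta_rot":[0.124,0,0]}
    - {"offset":[0,0,0.05],"delta_rot":[0.186,0,0]}
    - {"offset":[0,0,0.05],"delta_rot":[0.248,0,0]}
    - {"offset":[0,0,0.05],"delta_rot":[0.31,0,0]}
    - {"offset":[0,0,0.05],"delta_rot":[0.372,0,0]}
    - {"offset":[0,0,0.05],"delta_rot":[0.434,0,0]}
    - {"offset":[0,0,0.05],"delta_rot":[0.496,0,0]}
    - {"offset":[0,0,0.05],"delta_rot":[0.558,0,0]}
    - {"offset":[0,0,0.05],"delta_rot":[0.62,0,0]}

```text
time: 5.4
ee_pos: [0.4115, -0.0584, 0.249]
tcp_rot: [0.413, 0.568, -0.422, 0.573]
contact_force: [0.8, -0.4, 0.9]
grip_width: -0.003
```

jog_arm:
  increments:
    - {"offset":[0,0,0],"delta_rot":[0.062,0,0]}
    - {"offset":[0,0,0],"delta_rot":[0.124,0,0]}
    - {"offset":[0,0,0],"delta_rot":[0.186,0,0]}
    - {"offset":[0,0,0],"delta_rot":[0.248,0,0]}
    - {"offset":[0,0,0],"delta_rot":[0.31,0,0]}
    - {"offset":[0,0,0],"delta_rot":[0.372,0,0]}
    - {"offset":[0,0,0],"delta_rot":[0.434,0,0]}
    - {"offset":[0,0,0],"delta_rot":[0.496,0,0]}
    - {"offset":[0,0,0],"delta_rot":[0.558,0,0]}
    - {"offset":[0,0,0],"delta_rot":[0.62,0,0]}

```text
time: 6.23
ee_pos: [0.4115, -0.0584, 0.249]
tcp_rot: [-0.67, -0.217, 0.673, -0.227]
contact_force: [0.4, -0.0, -0.4]
grip_width: -0.001
```

```bash
python3 - <<'E'
from h import *
from fk import ik
o=st()
for p,t in(([.425,-.058,.12],.3),([.45,-.058,.05],.35),([.46,-.058,.035],.4)):
    print(t);plan(p,orient(-.004,t,-1))
    for q in ik(np.array(p),orient(-.004,t,-1),seeds=[o["joint_pos"],[-.28,.4,2.2,.4,.2,.8]]):print(q.round(2))
S=imaging.snapshot("top");crop(S,225,255,120,90,6,"pics/g3.png")
R=Ro.from_quat(o["tcp_rot"]).as_matrix()
for a in(.011,.024):print(proj(S,[o["ee_pos"]+R@[a,0,c] for c in(.011,-.011)]))
E
```

```text
t 6.23 pos [ 0.4115 -0.0584  0.249 ] q [-0.23   0.074  1.798 -0.016  1.267  0.708] F [ 0.4 -0.  -0.4] M [0.03 0.02 0.  ]
x [-0.001 -0.015 -1.   ] y [ 0.595 -0.803  0.012]
0.3
offset [ 0.645  0.031 -0.062] rot [0.319 0.148 0.041]
[-0.31  0.15  2.19  0.18  0.53  1.12]
0.35
offset [ 0.995  0.101 -0.166] rot [0.319 0.172 0.049]
[-0.3   0.33  2.28  0.48  0.22  0.82]
0.4
offset [ 1.07   0.13  -0.206] rot [0.318 0.196 0.057]
[-0.31  0.39  2.32  1.17  0.13  0.13]
[[299.09585342 308.87769486]
 [292.55935516 299.6314616 ]]
[[298.81932023 308.54139155]
 [292.39007572 299.44650247]]
```

View pics/g3.png

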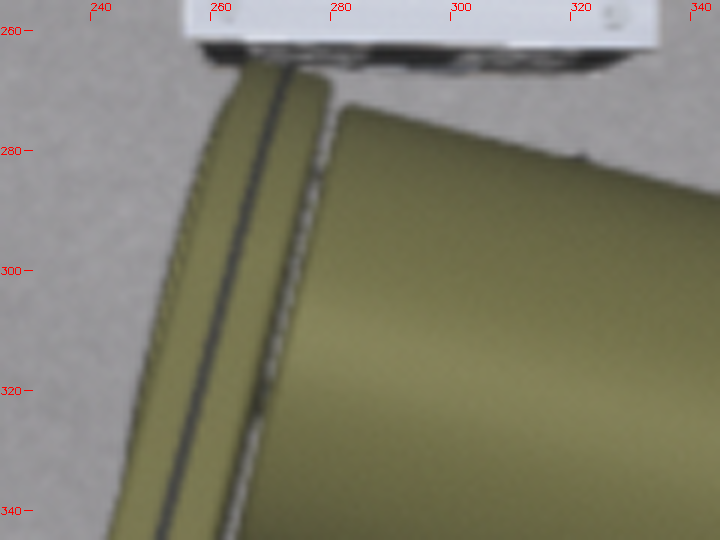

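jog_arm:
  increments:
    - {"offset":[0,0,0],"delta_rot":[0.053,0.025,0.007]}
    - {"offset":[0,0,0],"delta_rot":[0.106,0.05,0.014]}
    - {"offset":[0.05,0,0],"delta_rot":[0.16,0.075,0.02]}
    - {"offset":[0.13,0.01,-0.01],"delta_rot":[0.213,0.1,0.027]}
    - {"offset":[0.23,0.02,-0.03],"delta_rot":[0.266,0.125,0.034]}
    - {"offset":[0.34,0.03,-0.05],"delta_rot":[0.319,0.148,0.041]}
    - {"offset":[0.45,0.03,-0.06],"delta_rot":[0.319,0.148,0.041]}
    - {"offset":[0.55,0.03,-0.06],"delta_rot":[0.319,0.148,0.041]}
    - {"offset":[0.645,0.03,-0.06],"delta_rot":[0.319,0.148,0.041]}
    - {"offset":[0.645,0.03,-0.06],"delta_rot":[0.319,0.148,0.041]}

```text
time: 7.12
ee_pos: [0.4223, -0.0572, 0.1172]
tcp_rot: [0.803, 0.003, -0.596, 0.001]
contact_force: [-1.0, -0.2, 0.1]
grip_width: -0.0
```

```bash
python3 - <<'E'
from h import *
from fk import ik
o=st()
for p,t in(([.45,-.054,.05],.33),([.46,-.054,.04],.38),([.46,-.054,.035],.38)):
    print(t);plan(p,orient(-.004,t,-1))
    for q in ik(np.array(p),orient(-.004,t,-1),seeds=[o["joint_pos"],[-.28,.4,2.2,.4,.2,.8]]):print(q.round(2))
S=imaging.snapshot("top");crop(S,225,225,120,90,6,"pics/g4.png")
S=imaging.snapshot("scene");crop(S,280,120,190,140,4,"pics/g5.png")
R=Ro.from_quat(o["tcp_rot"]).as_matrix()
for a in(.011,.024):print(proj(S,[o["ee_pos"]+R@[a,0,c] for c in(.011,-.011)]))
E
```

```text
t 7.12 pos [ 0.4223 -0.0572  0.1172] q [-0.312  0.153  2.191  0.183  0.525  1.108] F [-1.  -0.2  0.1] M [ 0.    0.18 -0.03]
x [ 0.289  0.003 -0.957] y [ 0.005 -1.    -0.001]
0.33
offset [ 0.362 -0.015 -0.035] rot [0.004 0.018 0.002]
[-0.29  0.33  2.26  0.38  0.25  0.94]
0.38
offset [ 0.424 -0.014 -0.069] rot [0.004 0.043 0.002]
[-0.29  0.37  2.3   0.77  0.15  0.54]
0.38
offset [ 0.448 -0.014 -0.061] rot [0.004 0.043 0.002]
[-0.29  0.39  2.3   0.87  0.14  0.44]
[[361.2399029  172.56866313]
 [353.8739047  174.36036786]]
[[358.96198779 175.45256526]
 [351.64689882 177.25457355]]
```

View pics/g5.png

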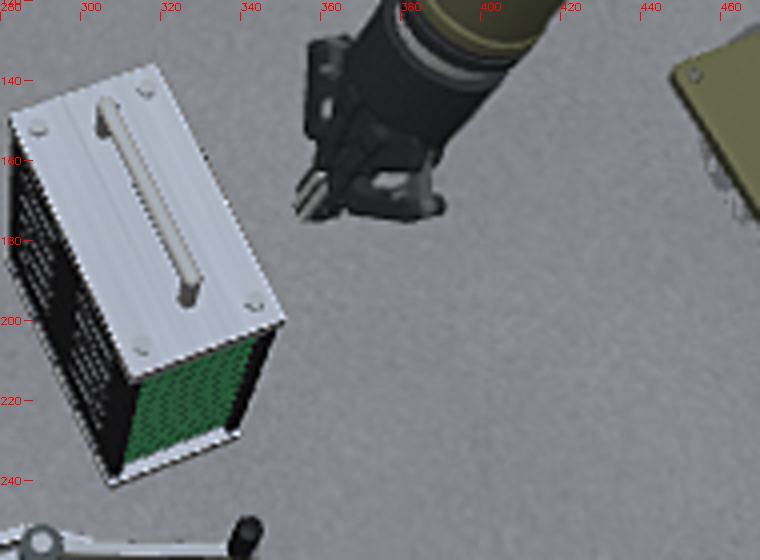

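View pics/g4.png

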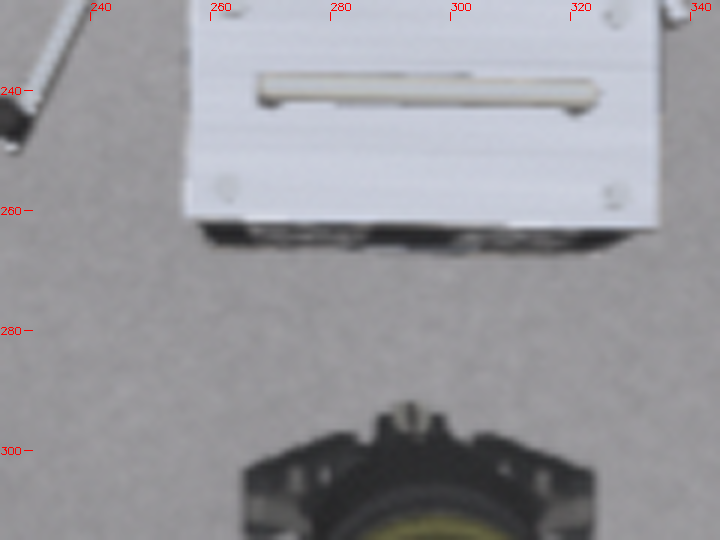

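```bash
python3 - <<'E'
from h import *
S=imaging.snapshot("top")
print(onz(S,[(293,291.5)],.1),onz(S,[(293,291.5)],.09))
for z in(.15,.17,.19):print(z,onz(S,[(286,296),(280,299),(270,300),(295,304)],z).round(4).tolist())
o=arm.get_obs();R=Ro.from_quat(o["tcp_rot"]).as_matrix();
for a,c in((.011,.011),(.024,.011),(-.062,.038),(-.062,.0425),(.011,-.011)): print(a,c,(o["ee_pos"]+R@[a,0,-c]).round(4),(o["ee_pos"]+R@[a,0,c]).round(4))
E
```

```text
[[ 0.43503416 -0.05862266  0.1       ]] [[ 0.43495014 -0.05904849  0.09      ]]
0.15 [[0.4255, -0.0412, 0.15], [0.4188, -0.028, 0.15], [0.4162, -0.0061, 0.15], [0.4085, -0.0612, 0.15]]
0.17 [[0.4258, -0.0407, 0.17], [0.4193, -0.0278, 0.17], [0.4168, -0.0064, 0.17], [0.4093, -0.0602, 0.17]]
0.19 [[0.4262, -0.0402, 0.19], [0.4199, -0.0276, 0.19], [0.4174, -0.0067, 0.19], [0.4101, -0.0593, 0.19]]
0.011 0.011 [ 0.4401 -0.0581  0.1135] [ 0.4191 -0.0582  0.1069]
0.024 0.011 [ 0.444  -0.0581  0.101 ] [ 0.423  -0.0582  0.0945]
-0.062 0.038 [ 0.4443 -0.0581  0.1912] [ 0.3717 -0.0584  0.1687]
-0.062 0.0425 [ 0.4486 -0.058   0.1925] [ 0.3674 -0.0584  0.1673]
0.011 -0.011 [ 0.4191 -0.0582  0.1069] [ 0.4401 -0.0581  0.1135]
```

```bash
python3 - <<'E'
from h import *
plan([.455,-.058,.035],orient(-.004,.35,-1))
E
```

```text
offset [ 0.452 -0.001 -0.01 ] rot [0.004 0.025 0.001]
```

jog_arm:
  increments:
    - {"offset":[0.06,0,0],"delta_rot":[0.001,0.003,0]}
    - {"offset":[0.12,0,0],"delta_rot":[0.001,0.006,0]}
    - {"offset":[0.18,0,0],"delta_rot":[0.002,0.01,0]}
    - {"offset":[0.24,0,-0.01],"delta_rot":[0.002,0.015,0]}
    - {"offset":[0.3,0,-0.01],"delta_rot":[0.003,0.02,0]}
    - {"offset":[0.36,0,-0.01],"delta_rot":[0.004,0.025,0]}
    - {"offset":[0.41,0,-0.01],"delta_rot":[0.004,0.025,0]}
    - {"offset":[0.44,0,-0.01],"delta_rot":[0.004,0.025,0]}
    - {"offset":[0.45,0,-0.01],"delta_rot":[0.004,0.025,0]}
    - {"offset":[0.45,0,-0.01],"delta_rot":[0.004,0.025,0]}
  jaw: 0
  grip_force: 100

```text
time: 8.1
ee_pos: [0.4564, -0.0581, 0.0355]
tcp_rot: [0.82, -0.001, -0.572, -0.002]
contact_force: [0.1, 0.1, -1.0]
grip_width: 0.998
```

```bash
python3 - <<'E'
from h import *
o=st()
plan([.475,-.058,.03],orient(-.004,.35,-1))
S=imaging.snapshot("top");crop(S,225,225,120,90,6,"pics/g6.png")
S=imaging.snapshot("scene");crop(S,280,120,190,140,4,"pics/g7.png")
E
```

```text
t 8.10 pos [ 0.4564 -0.0581  0.0355] q [-0.3    0.377  2.282  0.621  0.177  0.678] F [ 0.1  0.1 -1. ] M [0.02 0.23 0.  ]
x [ 0.345  0.001 -0.939] y [-0.003 -1.    -0.002]
offset [ 0.058 -0.001 -0.078] rot [ 0.    -0.001  0.001]
```

View pics/g6.png

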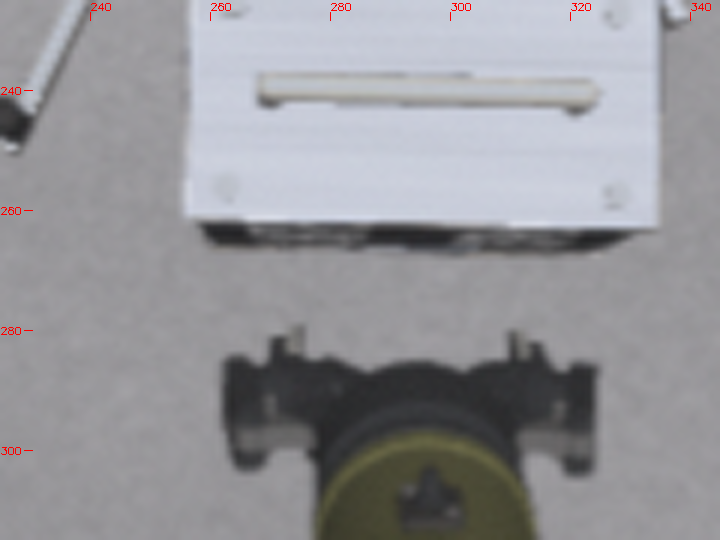

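View pics/g7.png

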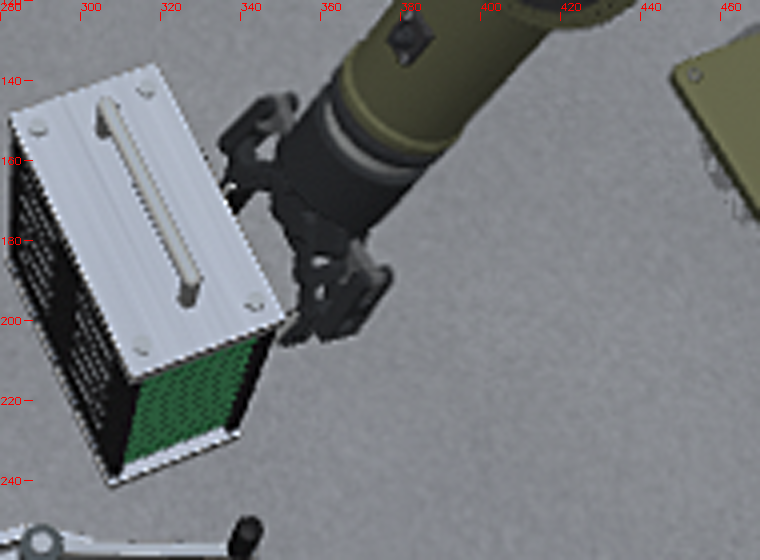

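```bash
python3 - <<'E'
from h import *
S=imaging.snapshot("top")
print(onz(S,[(275,279.3),(310.5,279.8)],.02), onz(S,[(293,285.5)],.11))
for x in(.478,.482,.488):plan([x,-.058,.03],orient(-.004,.35,-1))
E
```

```text
[[ 0.46417087 -0.01581182  0.02      ]
 [ 0.46439262 -0.1063703   0.02      ]] [[ 0.44877742 -0.05804835  0.11      ]]
offset [ 0.065 -0.001 -0.094] rot [ 0.    -0.001  0.001]
offset [ 0.072 -0.001 -0.113] rot [ 0.    -0.001  0.001]
offset [ 0.082 -0.001 -0.141] rot [ 0.    -0.001  0.001]
```

jog_arm:
  increments:
    - {"offset":[0.012,-0.002,-0.016],"delta_rot":[0,0,0]}
    - {"offset":[0.024,-0.004,-0.032],"delta_rot":[0,0,0]}
    - {"offset":[0.036,-0.006,-0.048],"delta_rot":[0,0,0]}
    - {"offset":[0.046,-0.008,-0.064],"delta_rot":[0,0,0]}
    - {"offset":[0.056,-0.01,-0.078],"delta_rot":[0,0,0]}
    - {"offset":[0.062,-0.01,-0.09],"delta_rot":[0,0,0]}
    - {"offset":[0.067,-0.01,-0.1],"delta_rot":[0,0,0]}
    - {"offset":[0.07,-0.01,-0.108],"delta_rot":[0,0,0]}
    - {"offset":[0.072,-0.01,-0.113],"delta_rot":[0,0,0]}
    - {"offset":[0.072,-0.01,-0.113],"delta_rot":[0,0,0]}

```text
time: 9.08
ee_pos: [0.4817, -0.056, 0.0289]
tcp_rot: [0.819, -0.001, -0.573, -0.002]
contact_force: [-0.2, -0.6, -0.1]
grip_width: 1.001
```

```bash
python3 - <<'E'
from h import *
o=st()
for x in(.487,.492,.5,.52):plan([x,-.056,.03],orient(-.004,.35,-1))
E
```

```text
t 9.08 pos [ 0.4817 -0.056   0.0289] q [-0.273  0.409  2.235  0.534  0.185  0.791] F [-0.2 -0.6 -0.1] M [-0.03  0.11  0.02]
x [ 0.343  0.001 -0.939] y [-0.003 -1.    -0.002]
offset [ 0.004 -0.    -0.027] rot [-0.    -0.     0.001]
offset [ 0.012 -0.    -0.051] rot [-0.    -0.     0.001]
offset [ 0.026 -0.    -0.088] rot [-0.    -0.     0.001]
offset [ 0.06  -0.001 -0.182] rot [-0.    -0.     0.001]
```

jog_arm:
  increments:
    - {"offset":[0.0,0,-0.007],"delta_rot":[0,0,0]}
    - {"offset":[0.002,0,-0.013],"delta_rot":[0,0,0]}
    - {"offset":[0.003,0,-0.019],"delta_rot":[0,0,0]}
    - {"offset":[0.004,0,-0.025],"delta_rot":[0,0,0]}
    - {"offset":[0.006,0,-0.031],"delta_rot":[0,0,0]}
    - {"offset":[0.008,0,-0.037],"delta_rot":[0,0,0]}
    - {"offset":[0.01,0,-0.043],"delta_rot":[0,0,0]}
    - {"offset":[0.012,0,-0.049],"delta_rot":[0,0,0]}
    - {"offset":[0.013,0,-0.053],"delta_rot":[0,0,0]}
    - {"offset":[0.014,0,-0.057],"delta_rot":[0,0,0]}

```text
time: 9.92
ee_pos: [0.4903, -0.0555, 0.0295]
tcp_rot: [0.818, -0.0, -0.575, -0.003]
contact_force: [-11.2, -5.5, 7.8]
grip_width: 1.001
```

```bash
python3 - <<'E'
from h import *
o=st()
for x in(.5,.51,.52):plan([x,-.056,.03],orient(-.004,.35,-1))
S=imaging.snapshot("top");crop(S,225,225,120,90,6,"pics/g8.png")
E
```

```text
t 9.92 pos [ 0.4903 -0.0555  0.0295] q [-0.265  0.412  2.213  0.468  0.203  0.865] F [-11.2  -5.5   7.8] M [-0.94  1.17 -0.57]
x [ 0.339  0.002 -0.941] y [-0.004 -1.    -0.004]
offset [ 0.014  0.002 -0.047] rot [-0.     0.002  0.002]
offset [ 0.031  0.002 -0.094] rot [-0.     0.002  0.002]
offset [ 0.048  0.002 -0.141] rot [-0.     0.002  0.002]
```

View pics/g8.png

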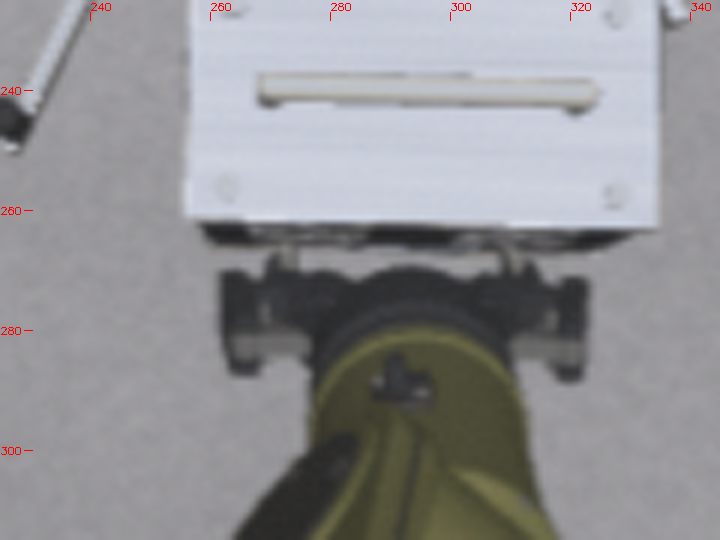

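jog_arm:
  increments:
    - {"offset":[0.007,0.001,-0.019],"delta_rot":[0.001,0,0.0004]}
    - {"offset":[0.0136,0.002,-0.0376],"delta_rot":[0.002,0,0.0008]}
    - {"offset":[0.0204,0.003,-0.0564],"delta_rot":[0.003,0,0.0012]}
    - {"offset":[0.0272,0.004,-0.0752],"delta_rot":[0.005,0,0.0018]}
    - {"offset":[0.034,0.005,-0.094],"delta_rot":[0.006,0,0.0022]}
    - {"offset":[0.0408,0.006,-0.1128],"delta_rot":[0.007,0,0.0026]}
    - {"offset":[0.0476,0.007,-0.1316],"delta_rot":[0.009,0,0.0032]}
    - {"offset":[0.0544,0.008,-0.1504],"delta_rot":[0.01,0,0.0036]}
    - {"offset":[0.0612,0.009,-0.1692],"delta_rot":[0.011,0,0.004]}
    - {"offset":[0.068,0.01,-0.188],"delta_rot":[0.012,0,0.0044]}

```text
time: 10.8
ee_pos: [0.5191, -0.0536, 0.0265]
tcp_rot: [0.813, -0.008, -0.583, -0.011]
contact_force: [-28.0, 2.4, 23.5]
grip_width: 0.997
```

```bash
python3 - <<'E'
from h import *
o=st()
plan(o["ee_pos"]+[.04,-.002,0],orient(-.054,.35,-1))
S=imaging.snapshot("top");crop(S,215,150,140,130,5,"pics/p1.png")
S=imaging.snapshot("scene");crop(S,200,120,190,140,4,"pics/p1s.png")
E
```

```text
t 10.80 pos [ 0.5191 -0.0536  0.0265] q [-0.237  0.437  2.139  0.302  0.258  1.082] F [-28.    2.4  23.5] M [0.29 2.94 0.15]
x [ 0.321  0.001 -0.947] y [-0.026 -1.    -0.01 ]
offset [ 0.064  0.005 -0.19 ] rot [0.012 0.012 0.009]
```

View pics/p1.png

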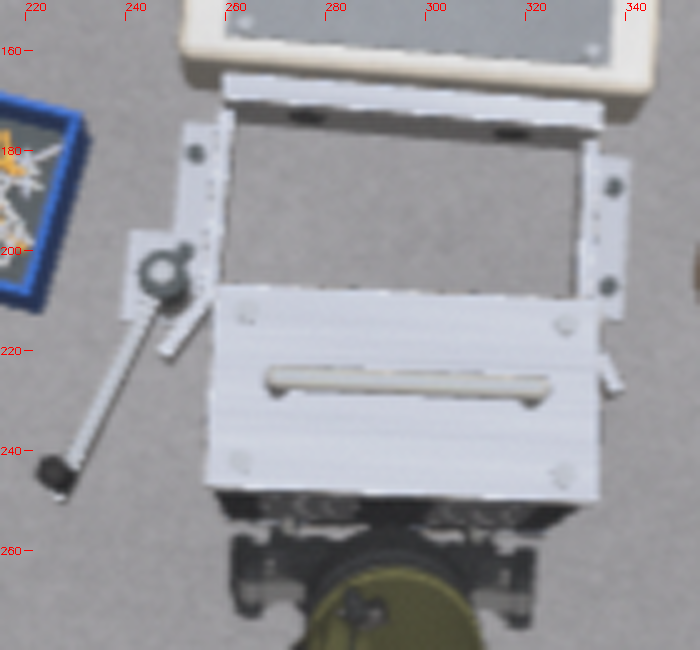

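View pics/p1s.png

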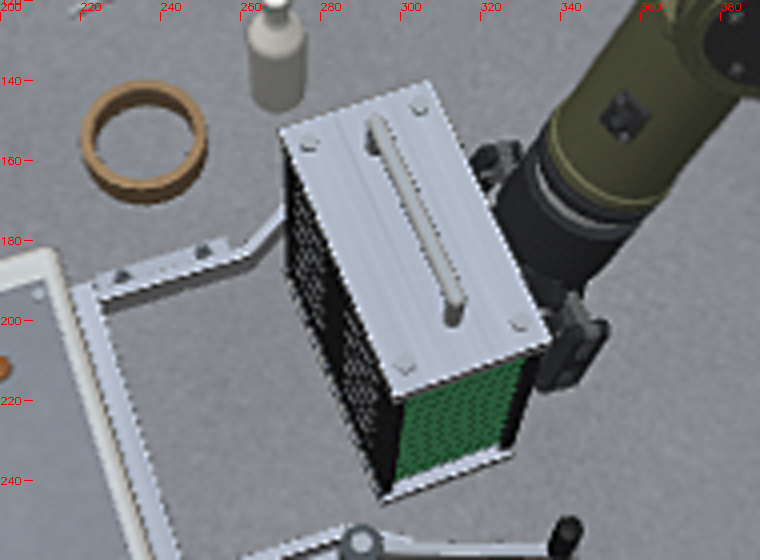

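jog_arm:
  increments:
    - {"offset":[-0.007,0,-0.003],"delta_rot":[0,0,0]}
    - {"offset":[-0.014,0,-0.005],"delta_rot":[0,0,0]}
    - {"offset":[-0.021,0,-0.008],"delta_rot":[0,0,0]}
    - {"offset":[-0.028,0,-0.01],"delta_rot":[0,0,0]}
    - {"offset":[-0.028,0,-0.01],"delta_rot":[0,0,0]}
    - {"offset":[-0.028,0,-0.01],"delta_rot":[0,0,0]}
    - {"offset":[-0.028,0,-0.01],"delta_rot":[0,0,0]}
    - {"offset":[-0.028,0,-0.01],"delta_rot":[0,0,0]}
    - {"offset":[-0.028,0,-0.01],"delta_rot":[0,0,0]}
    - {"offset":[-0.028,0,-0.01],"delta_rot":[0,0,0]}

```text
time: 11.73
ee_pos: [0.5254, -0.0555, 0.0327]
tcp_rot: [0.815, -0.009, -0.579, -0.01]
contact_force: [-8.3, 1.6, -4.6]
grip_width: 0.996
```

```bash
python3 - <<'E'
from h import *
o=st()
E
```

```text
t 11.73 pos [ 0.5254 -0.0555  0.0327] q [-0.236  0.429  2.126  0.283  0.27   1.101] F [-8.3  1.6 -4.6] M [0.21 1.62 0.25]
x [ 0.329 -0.003 -0.944] y [-0.026 -1.    -0.006]
```

jog_arm:
  increments:
    - {"offset":[0.007,0.001,-0.019],"delta_rot":[0.001,0,0.0004]}
    - {"offset":[0.0136,0.002,-0.0376],"delta_rot":[0.002,0,0.0008]}
    - {"offset":[0.0204,0.003,-0.0564],"delta_rot":[0.003,0,0.0012]}
    - {"offset":[0.0272,0.004,-0.0752],"delta_rot":[0.005,0,0.0018]}
    - {"offset":[0.034,0.005,-0.094],"delta_rot":[0.006,0,0.0022]}
    - {"offset":[0.0408,0.006,-0.1128],"delta_rot":[0.007,0,0.0026]}
    - {"offset":[0.0476,0.007,-0.1316],"delta_rot":[0.009,0,0.0032]}
    - {"offset":[0.0544,0.008,-0.1504],"delta_rot":[0.01,0,0.0036]}
    - {"offset":[0.0612,0.009,-0.1692],"delta_rot":[0.011,0,0.004]}
    - {"offset":[0.0612,0.009,-0.1692],"delta_rot":[0.011,0,0.004]}

```text
time: 12.57
ee_pos: [0.5616, -0.0587, 0.0325]
tcp_rot: [0.815, -0.019, -0.579, -0.017]
contact_force: [-8.4, 2.2, -4.1]
grip_width: 1.001
```

```bash
python3 - <<'E'
from h import *
o=st()
S=imaging.snapshot("top");crop(S,215,150,140,130,5,"pics/p2.png")
S=imaging.snapshot("scene");crop(S,200,120,190,140,4,"pics/p2s.png")
E
```

```text
t 12.57 pos [ 0.5616 -0.0587  0.0325] q [-0.217  0.456  2.049  0.195  0.313  1.229] F [-8.4  2.2 -4.1] M [0.3  1.64 0.18]
x [ 0.328 -0.011 -0.944] y [-0.051 -0.999 -0.006]
```

View pics/p2.png

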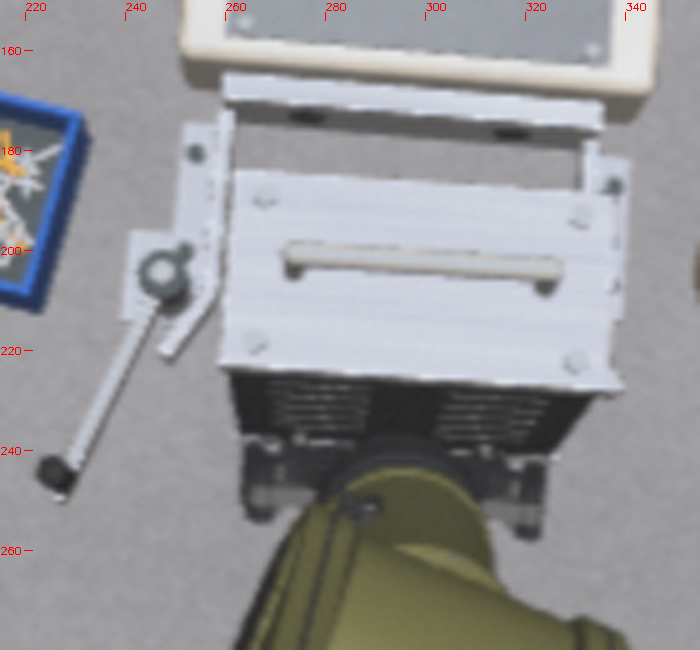

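View pics/p2s.png

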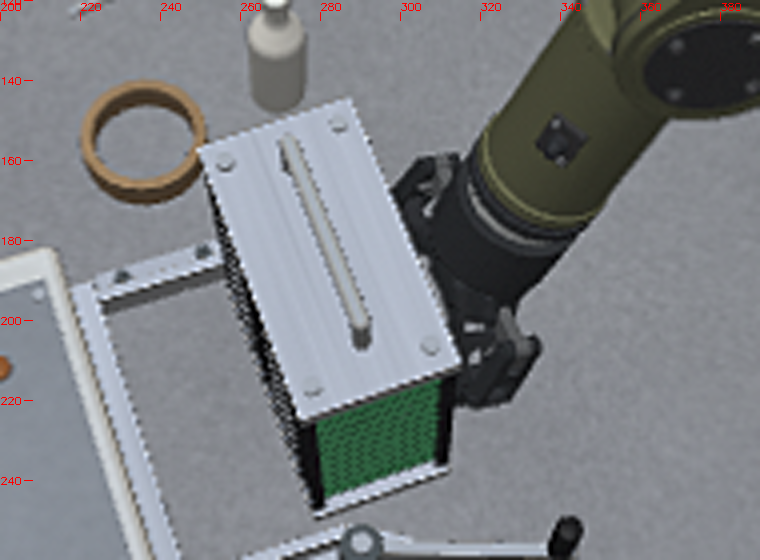

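```bash
cat >> h.py <<'E'
def mag(q,px,z=.19):
    P=onz(q,px,z)[:,:2];v=P[0]-P[1]+P[3]-P[2]
    c=P.mean(0);print("mag",c.round(4),"bay",tob(c).round(4),"relyaw",round(np.arctan2(-v[0],v[1])-TH,3))
E
python3 - <<'E'
from h import *
S=imaging.snapshot("top");mag(S,np.array([(235,172),(603,187),(620,390),(220,367)])/5+[215,150]-.4)
S=imaging.snapshot("scene");mag(S,np.array([(303,417),(200,150),(351,99),(461,365)])/4+[200,120]-.4)
E
```

```text
mag [ 0.622 -0.065] bay [-0.0744 -0.0034] relyaw 0.034
mag [ 0.6196 -0.0662] bay [-0.0768 -0.0048] relyaw 0.016
```

jog_arm:
  increments:
    - {"offset":[0.007,0,-0.019],"delta_rot":[0.001,0,0.0004]}
    - {"offset":[0.0136,0,-0.0376],"delta_rot":[0.002,0,0.0008]}
    - {"offset":[0.0204,0,-0.0564],"delta_rot":[0.003,0,0.0012]}
    - {"offset":[0.0272,0,-0.0752],"delta_rot":[0.005,0,0.0018]}
    - {"offset":[0.034,0,-0.094],"delta_rot":[0.006,0,0.0022]}
    - {"offset":[0.0408,0,-0.1128],"delta_rot":[0.007,0,0.0026]}
    - {"offset":[0.0476,0,-0.1316],"delta_rot":[0.009,0,0.0032]}
    - {"offset":[0.0544,0,-0.1504],"delta_rot":[0.01,0,0.0036]}
    - {"offset":[0.0612,0,-0.1692],"delta_rot":[0.011,0,0.004]}
    - {"offset":[0.068,0,-0.188],"delta_rot":[0.012,0,0.0044]}

```text
time: 13.6
ee_pos: [0.5999, -0.0609, 0.0317]
tcp_rot: [0.814, -0.03, -0.58, -0.024]
contact_force: [-9.1, 1.4, -4.0]
grip_width: 1.0
```

```bash
python3 - <<'E'
from h import *
o=st()
S=imaging.snapshot("top");crop(S,215,150,140,130,5,"pics/p3.png")
S=imaging.snapshot("scene");crop(S,180,120,190,140,4,"pics/p3s.png")
E
```

```text
t 13.60 pos [ 0.5999 -0.0609  0.0317] q [-0.197  0.488  1.964  0.123  0.363  1.343] F [-9.1  1.4 -4. ] M [0.27 1.83 0.  ]
x [ 0.325 -0.02  -0.945] y [-0.077 -0.997 -0.005]
```

View pics/p3.png

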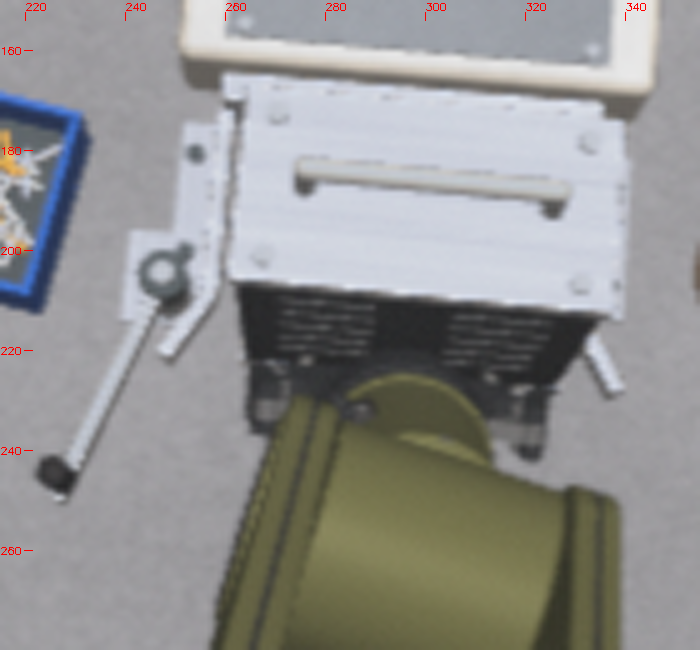

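View pics/p3s.png

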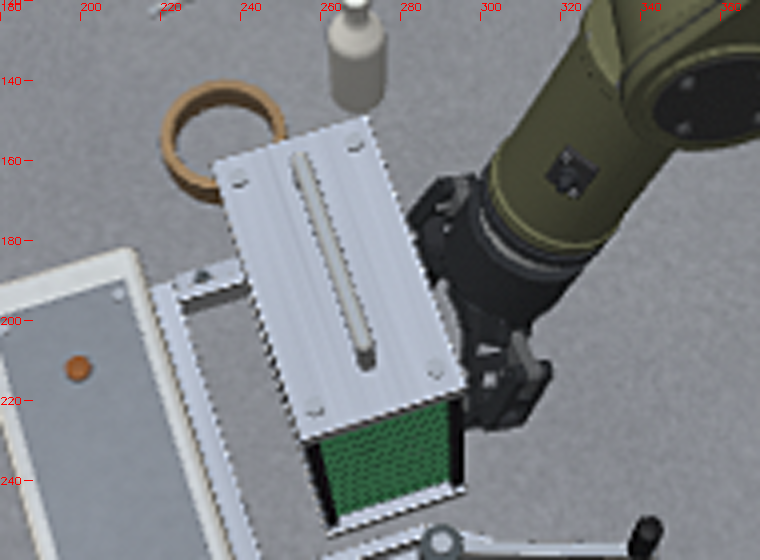

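jog_arm:
  increments:
    - {"offset":[0.005,0,-0.014],"delta_rot":[0,0,0]}
    - {"offset":[0.01,0,-0.028],"delta_rot":[0,0,0]}
    - {"offset":[0.015,0,-0.042],"delta_rot":[0,0,0]}
    - {"offset":[0.02,0,-0.056],"delta_rot":[0,0,0]}
    - {"offset":[0.025,0,-0.07],"delta_rot":[0,0,0]}
    - {"offset":[0.03,0,-0.083],"delta_rot":[0,0,0]}
    - {"offset":[0.034,0,-0.094],"delta_rot":[0,0,0]}
    - {"offset":[0.039,0,-0.108],"delta_rot":[0,0,0]}
    - {"offset":[0.043,0,-0.119],"delta_rot":[0,0,0]}
    - {"offset":[0.043,0,-0.119],"delta_rot":[0,0,0]}

```text
time: 14.53
ee_pos: [0.6261, -0.0632, 0.0319]
tcp_rot: [0.814, -0.03, -0.58, -0.024]
contact_force: [-10.0, 1.2, -5.0]
grip_width: 1.001
```

```bash
python3 - <<'E'
from h import *
o=st()
S=imaging.snapshot("top");crop(S,235,140,120,100,6,"pics/p4.png")
S=imaging.snapshot("scene");crop(S,180,140,160,140,5,"pics/p4s.png")
E
```

```text
t 14.53 pos [ 0.6261 -0.0632  0.0319] q [-0.192  0.509  1.907  0.108  0.396  1.364] F [-10.    1.2  -5. ] M [0.25 1.68 0.05]
x [ 0.326 -0.021 -0.945] y [-0.077 -0.997 -0.004]
```

View pics/p4.png

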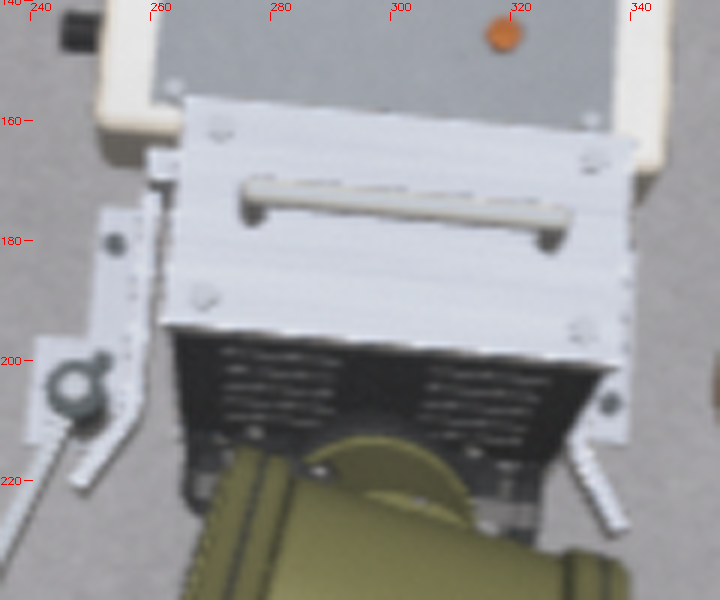

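View pics/p4s.png

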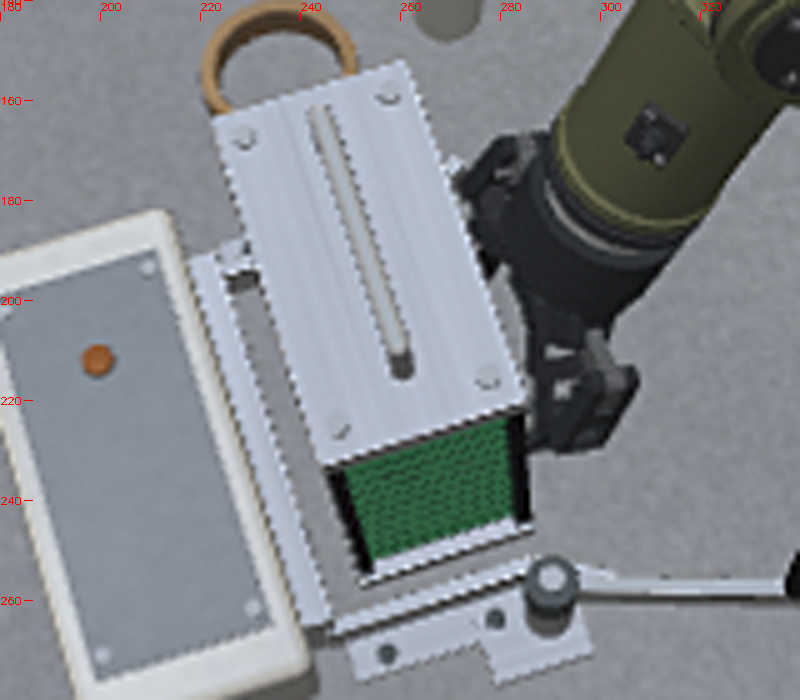

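jog_arm:
  increments:
    - {"offset":[0.003,0,-0.007],"delta_rot":[0,0,0]}
    - {"offset":[0.005,0,-0.014],"delta_rot":[0,0,0]}
    - {"offset":[0.008,0,-0.021],"delta_rot":[0,0,0]}
    - {"offset":[0.01,0,-0.028],"delta_rot":[0,0,0]}
    - {"offset":[0.012,0,-0.034],"delta_rot":[0,0,0]}
    - {"offset":[0.014,0,-0.04],"delta_rot":[0,0,0]}
    - {"offset":[0.016,0,-0.045],"delta_rot":[0,0,0]}
    - {"offset":[0.017,0,-0.048],"delta_rot":[0,0,0]}
    - {"offset":[0.017,0,-0.048],"delta_rot":[0,0,0]}
    - {"offset":[0.017,0,-0.048],"delta_rot":[0,0,0]}

```text
time: 15.47
ee_pos: [0.6355, -0.064, 0.0317]
tcp_rot: [0.814, -0.03, -0.58, -0.024]
contact_force: [-9.2, 1.5, -3.7]
grip_width: 1.008
```

```bash
python3 - <<'E'
from h import *
o=st()
S=imaging.snapshot("top");crop(S,235,140,120,100,6,"pics/p5.png")
S=imaging.snapshot("scene");crop(S,180,140,160,140,5,"pics/p5s.png")
E
```

```text
t 15.47 pos [ 0.6355 -0.064   0.0317] q [-0.19   0.518  1.886  0.103  0.41   1.372] F [-9.2  1.5 -3.7] M [ 0.21  1.76 -0.03]
x [ 0.325 -0.021 -0.945] y [-0.077 -0.997 -0.005]
```

View pics/p5s.png

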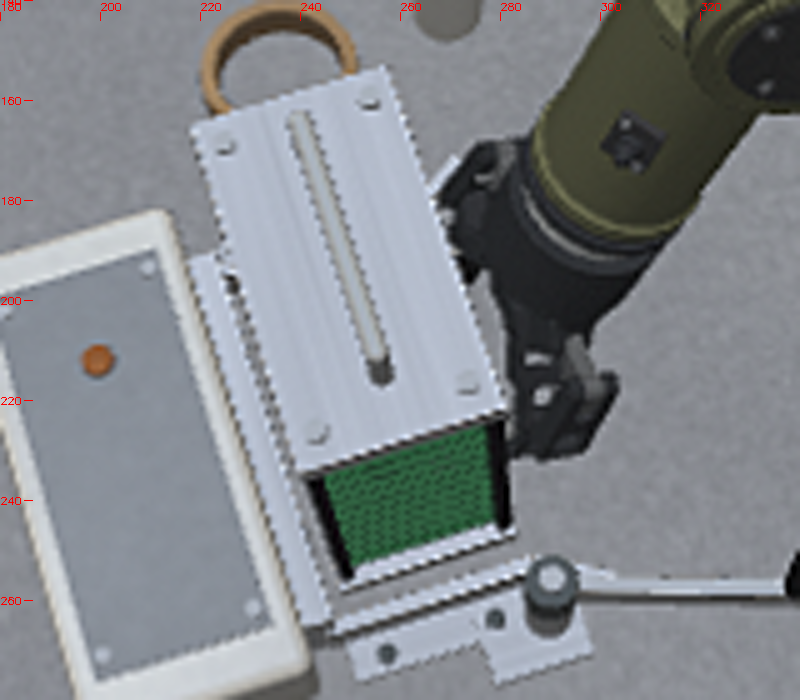

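jog_arm:
  increments:
    - {"offset":[0.002,0,-0.005],"delta_rot":[0,0,0]}
    - {"offset":[0.004,0,-0.01],"delta_rot":[0,0,0]}
    - {"offset":[0.005,0,-0.015],"delta_rot":[0,0,0]}
    - {"offset":[0.007,0,-0.02],"delta_rot":[0,0,0]}
    - {"offset":[0.009,0,-0.025],"delta_rot":[0,0,0]}
    - {"offset":[0.011,0,-0.03],"delta_rot":[0,0,0]}
    - {"offset":[0.012,0,-0.034],"delta_rot":[0,0,0]}
    - {"offset":[0.012,0,-0.034],"delta_rot":[0,0,0]}
    - {"offset":[0.012,0,-0.034],"delta_rot":[0,0,0]}
    - {"offset":[0.012,0,-0.034],"delta_rot":[0,0,0]}

```text
time: 16.4
ee_pos: [0.6427, -0.0645, 0.0317]
tcp_rot: [0.814, -0.03, -0.58, -0.024]
contact_force: [-9.1, 0.7, -4.7]
grip_width: 1.004
```

```bash
python3 - <<'E'
from h import *
o=st()
S=imaging.snapshot("top");crop(S,235,140,120,100,6,"pics/p6.png")
S=imaging.snapshot("scene");crop(S,180,140,160,140,5,"pics/p6s.png")
E
```

```text
t 16.40 pos [ 0.6427 -0.0645  0.0317] q [-0.188  0.524  1.869  0.099  0.42   1.377] F [-9.1  0.7 -4.7] M [0.16 1.75 0.02]
x [ 0.325 -0.021 -0.945] y [-0.077 -0.997 -0.004]
```

View pics/p6s.png

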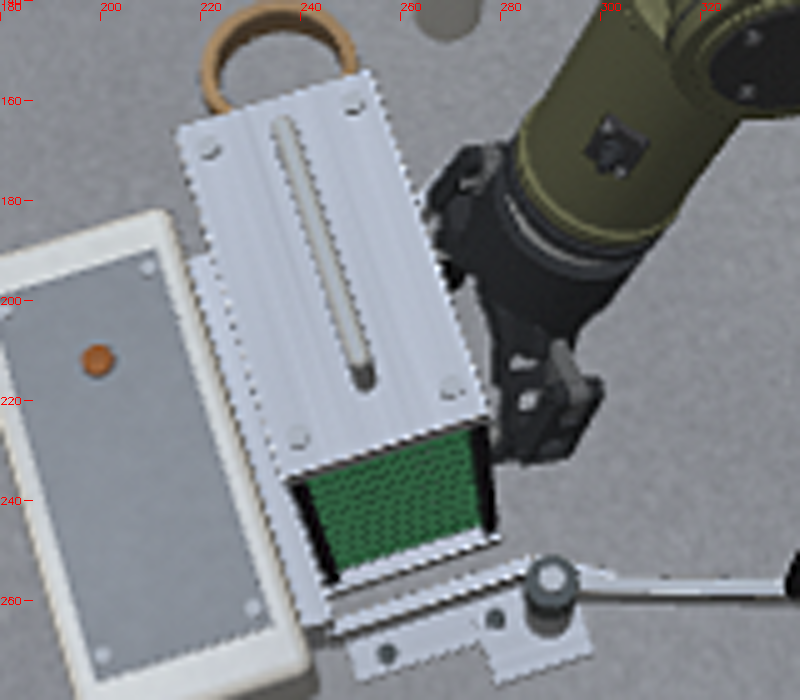

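View pics/p6.png

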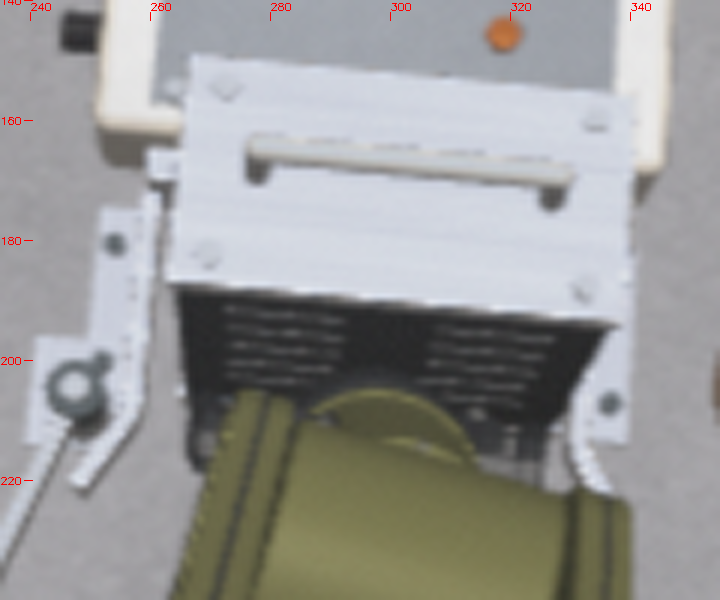

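jog_arm:
  increments:
    - {"offset":[0.001,0,-0.003],"delta_rot":[0,0,0]}
    - {"offset":[0.002,0,-0.006],"delta_rot":[0,0,0]}
    - {"offset":[0.003,0,-0.009],"delta_rot":[0,0,0]}
    - {"offset":[0.004,0,-0.012],"delta_rot":[0,0,0]}
    - {"offset":[0.005,0,-0.014],"delta_rot":[0,0,0]}
    - {"offset":[0.006,0,-0.017],"delta_rot":[0,0,0]}
    - {"offset":[0.007,0,-0.019],"delta_rot":[0,0,0]}
    - {"offset":[0.007,0,-0.019],"delta_rot":[0,0,0]}
    - {"offset":[0.007,0,-0.019],"delta_rot":[0,0,0]}
    - {"offset":[0.007,0,-0.019],"delta_rot":[0,0,0]}

```text
time: 17.33
ee_pos: [0.6435, -0.0646, 0.0304]
tcp_rot: [0.812, -0.03, -0.582, -0.024]
contact_force: [-15.3, -0.0, -2.6]
grip_width: 1.002
```

```bash
python3 - <<'E'
from h import *
o=st()
E
```

```text
t 17.33 pos [ 0.6435 -0.0646  0.0304] q [-0.188  0.528  1.864  0.096  0.428  1.38 ] F [-15.3  -0.   -2.6] M [-0.09  2.44 -0.07]
x [ 0.32  -0.02  -0.947] y [-0.077 -0.997 -0.005]
```

jog_arm:
  increments:
    - {"offset":[0.001,0,-0.003],"delta_rot":[-0.001,0,-0.0004]}
    - {"offset":[0.002,0,-0.006],"delta_rot":[-0.002,0,-0.0008]}
    - {"offset":[0.003,0,-0.009],"delta_rot":[-0.003,0,-0.0012]}
    - {"offset":[0.004,0,-0.012],"delta_rot":[-0.004,0,-0.0016]}
    - {"offset":[0.005,0,-0.014],"delta_rot":[-0.005,0,-0.0019]}
    - {"offset":[0.006,0,-0.017],"delta_rot":[-0.005,0,-0.0019]}
    - {"offset":[0.007,0,-0.019],"delta_rot":[-0.005,0,-0.0019]}
    - {"offset":[0.007,0,-0.019],"delta_rot":[-0.005,0,-0.0019]}
    - {"offset":[0.007,0,-0.019],"delta_rot":[-0.005,0,-0.0019]}
    - {"offset":[0.007,0,-0.019],"delta_rot":[-0.005,0,-0.0019]}

```text
time: 18.17
ee_pos: [0.6437, -0.0653, 0.0288]
tcp_rot: [0.81, -0.025, -0.585, -0.021]
contact_force: [-21.5, -5.0, -0.4]
grip_width: 1.003
```

```bash
python3 - <<'E'
from h import *
o=st()
S=imaging.snapshot("top");crop(S,235,140,120,100,6,"pics/p7.png")
S=imaging.snapshot("scene");crop(S,180,140,160,140,5,"pics/p7s.png")
E
```

```text
t 18.17 pos [ 0.6437 -0.0653  0.0288] q [-0.191  0.531  1.858  0.104  0.438  1.36 ] F [-21.5  -5.   -0.4] M [-0.83  3.32 -0.44]
x [ 0.313 -0.016 -0.949] y [-0.066 -0.998 -0.005]
```

View pics/p7s.png

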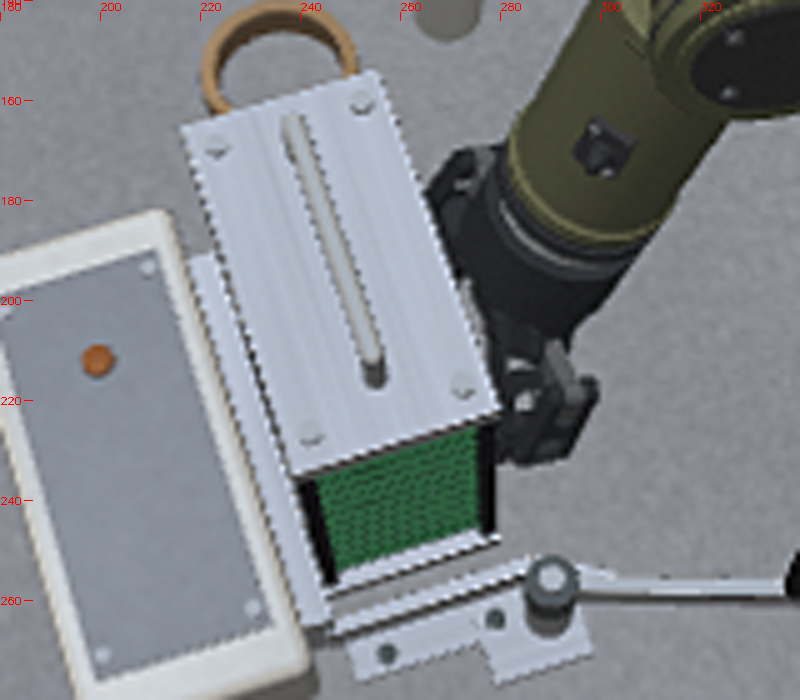

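View pics/p7.png

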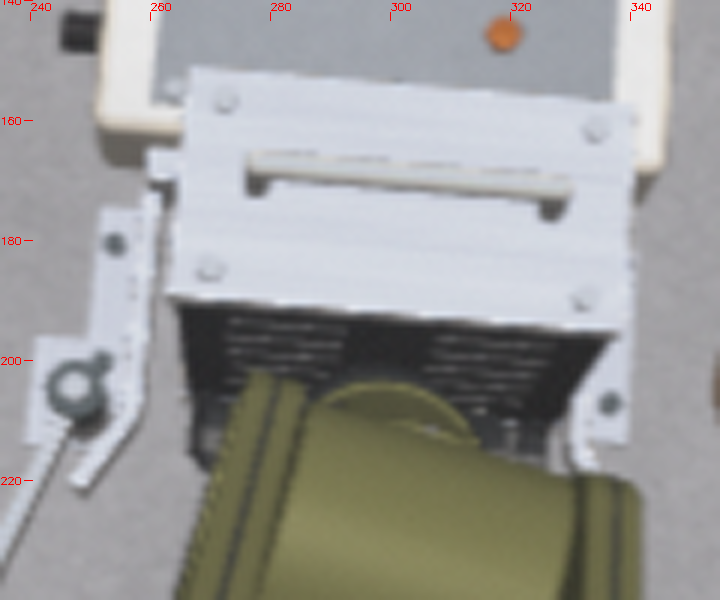

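jog_arm:
  increments:
    - {"offset":[-0.001,0,0.003],"delta_rot":[0,0,0]}
    - {"offset":[-0.002,0,0.007],"delta_rot":[0,0,0]}
    - {"offset":[-0.004,0,0.011],"delta_rot":[0,0,0]}
    - {"offset":[-0.005,0,0.015],"delta_rot":[0,0,0]}
    - {"offset":[-0.007,0,0.019],"delta_rot":[0,0,0]}
    - {"offset":[-0.009,0,0.024],"delta_rot":[0,0,0]}
    - {"offset":[-0.01,0,0.028],"delta_rot":[0,0,0]}
    - {"offset":[-0.012,0,0.033],"delta_rot":[0,0,0]}
    - {"offset":[-0.014,0,0.038],"delta_rot":[0,0,0]}
    - {"offset":[-0.016,0,0.044],"delta_rot":[0,0,0]}

```text
time: 19.1
ee_pos: [0.6431, -0.0651, 0.0323]
tcp_rot: [0.815, -0.026, -0.579, -0.021]
contact_force: [-4.5, 0.9, -3.8]
grip_width: 0.995
```

```bash
python3 - <<'E'
from h import *
o=st()
S=imaging.snapshot("top");crop(S,235,140,120,100,6,"pics/p8.png")
S=imaging.snapshot("scene");crop(S,180,140,160,140,5,"pics/p8s.png")
E
```

```text
t 19.10 pos [ 0.6431 -0.0651  0.0323] q [-0.191  0.523  1.871  0.111  0.417  1.353] F [-4.5  0.9 -3.8] M [0.12 1.03 0.07]
x [ 0.329 -0.018 -0.944] y [-0.067 -0.998 -0.004]
```

View pics/p8s.png

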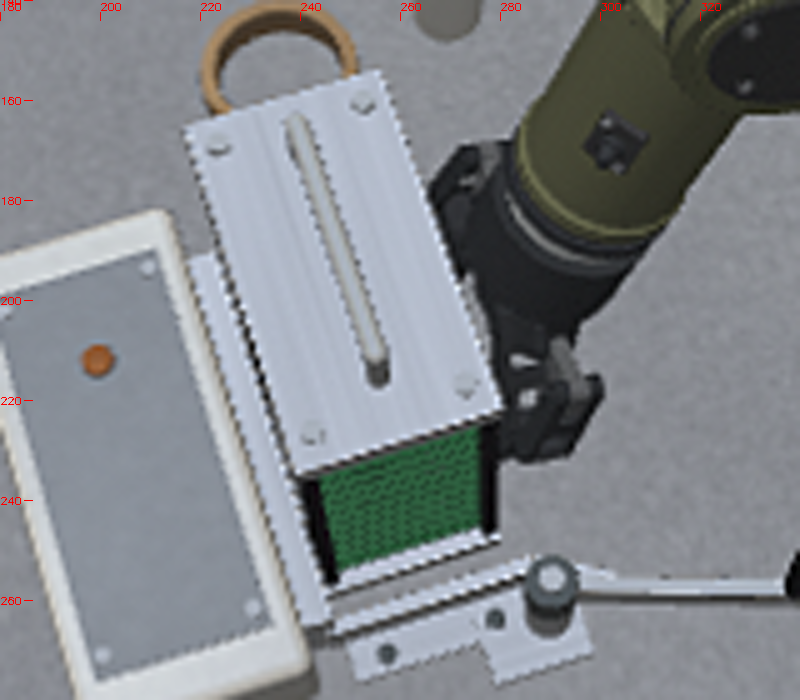

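View pics/p8.png

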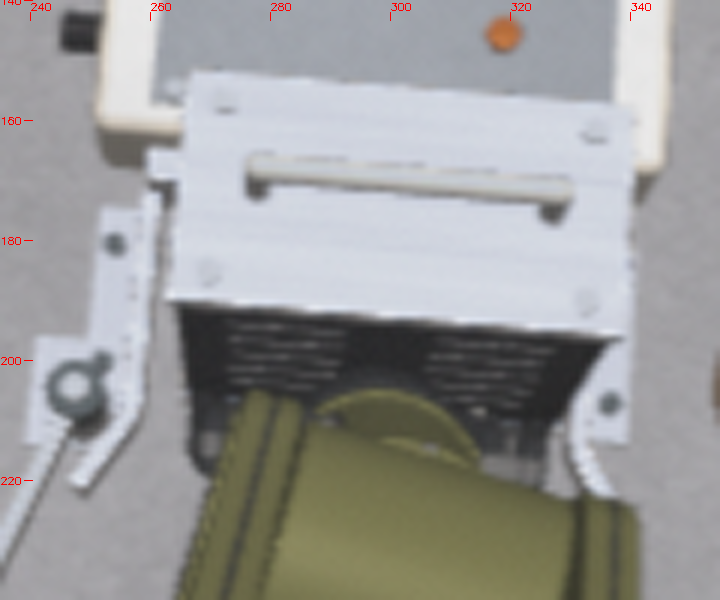

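```bash
python3 - <<'E'
from h import *
S=imaging.snapshot("scene")
U=lambda a:np.array(a,float)/5+[180,140]-.4
print("p8 top",onz(S,U([(295,477),(503,410)]),.19).round(4).tolist())
print("p6 top",onz(S,U([(287,480),(492,414)]),.19).round(4).tolist())
print("p5 top",onz(S,U([(303,475),(508,409)]),.19).round(4).tolist(),"bot",onz(S,U([(345,590),(517,535)]),.0).round(4).tolist())
print("bottom",onz(S,U([(330,597),(500,542)]),.0).round(4).tolist())
import pickle
t=pickle.load(open("s0.pkl","rb"))["scene"]
V=lambda a:np.array(a,float)/4+[165,130]-.4
print("s0 top",onz(t,V([(597,340),(745,282)]),.19).round(4).tolist(),"bot",onz(t,V([(572,446),(700,397)]),0).round(4).tolist())
E
```

```text
p8 top [[0.7461, 0.0091, 0.19], [0.6563, 0.0146, 0.19]]
p6 top [[0.7496, 0.0091, 0.19], [0.6612, 0.0145, 0.19]]
p5 top [[0.7428, 0.0096, 0.19], [0.6542, 0.015, 0.19]] bot [[0.7352, 0.0061, 0.0], [0.6463, 0.0123, 0.0]]
bottom [[0.7433, 0.0066, 0.0], [0.6555, 0.0124, 0.0]]
s0 top [[0.5856, 0.027, 0.19], [0.4994, 0.0269, 0.19]] bot [[0.5842, 0.0226, 0.0], [0.4963, 0.0239, 0.0]]
```

jog_arm:
  increments:
    - {"offset":[-0.0,0,0.01],"delta_rot":[0,0,0]}
    - {"offset":[-0.004,0,0.02],"delta_rot":[0,0,0]}
    - {"offset":[-0.008,0,0.035],"delta_rot":[0,0,0]}
    - {"offset":[-0.014,0,0.055],"delta_rot":[0,0,0]}
    - {"offset":[-0.025,0,0.085],"delta_rot":[0,0,0]}
    - {"offset":[-0.04,0,0.125],"delta_rot":[0,0,0]}
    - {"offset":[-0.06,0,0.175],"delta_rot":[0,0,0]}
    - {"offset":[-0.085,0,0.23],"delta_rot":[0,0,0]}
    - {"offset":[-0.11,0,0.3],"delta_rot":[0,0,0]}
    - {"offset":[-0.135,0,0.37],"delta_rot":[0,0,0]}

```text
time: 20.08
ee_pos: [0.5705, -0.0611, 0.0371]
tcp_rot: [0.819, -0.027, -0.572, -0.02]
contact_force: [-0.5, 0.3, -1.1]
grip_width: 1.004
```

```bash
python3 - <<'E'
from h import *
o=st()
S=imaging.snapshot("top");crop(S,235,140,120,100,6,"pics/p9.png")
S=imaging.snapshot("scene");crop(S,180,140,160,140,5,"pics/p9s.png")
E
```

```text
t 20.08 pos [ 0.5705 -0.0611  0.0371] q [-0.213  0.454  2.039  0.174  0.306  1.269] F [-0.5  0.3 -1.1] M [ 0.05  0.13 -0.02]
x [ 0.343 -0.021 -0.939] y [-0.067 -0.998 -0.002]
```

View pics/p9s.png

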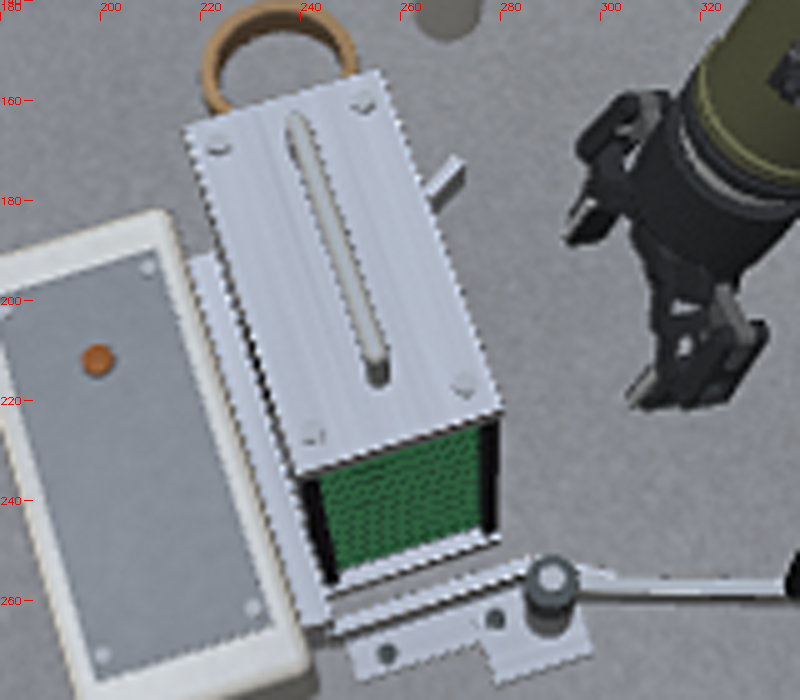

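View pics/p9.png

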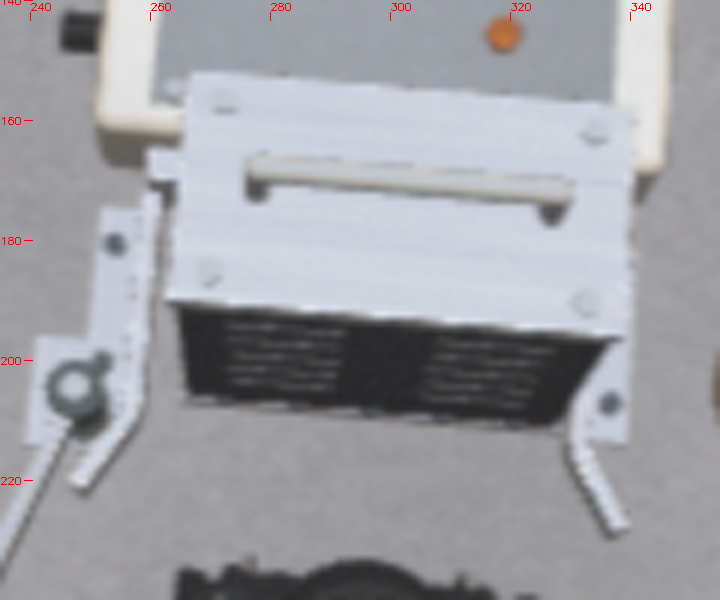

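```bash
python3 - <<'E'
from h import *
T=imaging.snapshot("top");S=imaging.snapshot("scene")
A=lambda a:np.array(a,float)/6+[235,140]-.42
U=lambda a:np.array(a,float)/5+[180,140]-.4
b=lambda P:[tob(p[:2]).round(4).tolist() for p in P]
print("near bottom T",b(onz(T,A([(188,404),(555,427)]),0)))
print("near top plate T",b(onz(T,A([(168,301),(618,338)]),.19)), "far",b(onz(T,A([(190,72),(632,103)]),.19)))
print("bends T",b(onz(T,A([(143,400),(572,408)]),.025)))
print("far-left bot S",b(onz(S,U([(330,597),(500,542)]),0)))
print("top S",b(onz(S,U([(295,477),(185,130),(382,72),(503,410)]),.19)))
print("stop left front top edge S",b(onz(S,U([(328,622),(215,255)]),.045)))
E
```

```text
near bottom T [[-0.0454, 0.076], [-0.0419, -0.0888]]
near top plate T [[-0.0463, 0.0785], [-0.0462, -0.088]] far [[0.0428, 0.0783], [0.0451, -0.0884]]
bends T [[-0.0504, 0.0947], [-0.038, -0.0929]]
far-left bot S [[0.0419, 0.076], [-0.0462, 0.076]]
top S [[0.0445, 0.0787], [0.0437, -0.0899], [-0.0465, -0.0897], [-0.0455, 0.0783]]
stop left front top edge S [[0.0474, 0.1005], [0.045, -0.0977]]
```

```bash
python3 - <<'E'
from h import *
T=imaging.snapshot("top");S=imaging.snapshot("scene")
crop(T,75,190,180,100,4,"pics/l1.png");crop(S,320,230,140,170,4,"pics/l1s.png")
E
```

```text
(no output)
```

View pics/l1.png

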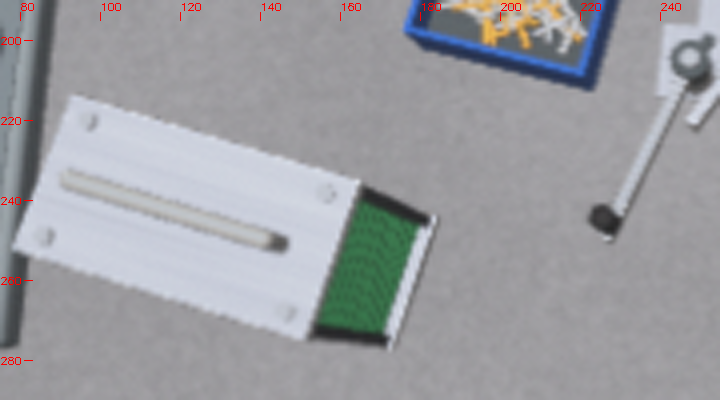

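View pics/l1s.png

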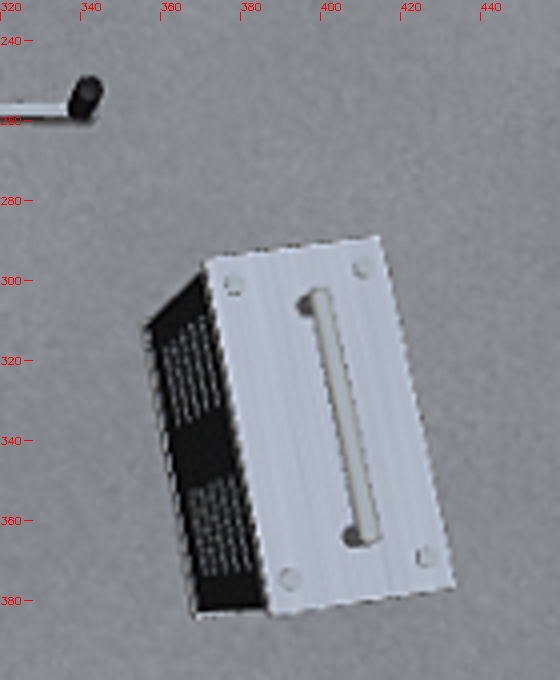

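```bash
cat >> h.py <<'E'
def fin(a,g):
    p=bay(-.055-.115*np.sin(a)-g*np.cos(a), .120-.115*np.cos(a)+g*np.sin(a)); return p+[0,.003]
E
python3 - <<'E'
from h import *
from fk import ik
o=st()
Q=o["joint_pos"]
O=orient(-.066,.35,-1)
print(onz(imaging.snapshot("top"),[(75+355/4,190+185/4),(75+307/4,190+340/4)],.19))
plan([.52,-.04,.2],O)
plan([*fin(1.94,.045),.2],O)
for a,g,z in((1.94,.045,.2),(1.94,.045,.093),(1.94,.022,.093),(1.5,.022,.093),(1,.022,.093),(.5,.022,.093),(0,.021,.093)):
    p=np.array([*fin(a,g),z]);s=ik(p,O,seeds=[Q]);print(a,p.round(4),[q.round(2) for q in s]);Q=s[0] if s else Q
E
```

```text
t 20.38 pos [ 0.5731 -0.0615  0.0373] q [-0.213  0.455  2.034  0.172  0.307  1.27 ] F [0.1 0.2 0.2] M [0.04 0.11 0.04]
x [ 0.345 -0.021 -0.939] y [-0.067 -0.998 -0.002]
[[0.5479     0.22608151 0.19      ]
 [0.46451714 0.24582953 0.19      ]]
offset [-0.858 -0.091 -0.025] rot [-0.001 -0.001  0.001]
offset [-0.802 -1.05  -0.172] rot [-0.001 -0.001  0.001]
1.94 [0.5642 0.1492 0.2   ] [array([ 0.25,  0.22,  1.81, -0.15,  0.78,  1.98])]
1.94 [0.5642 0.1492 0.093 ] [array([ 0.25,  0.37,  1.94, -0.22,  0.5 ,  2.07])]
1.94 [0.5545 0.1283 0.093 ] [array([ 0.21,  0.36,  1.98, -0.21,  0.48,  2.02])]
1.5 [0.5344 0.0813 0.093 ] [array([ 0.11,  0.32,  2.04, -0.15,  0.44,  1.87])]
1 [0.5382 0.0235 0.093 ] [array([-0.03,  0.32,  2.05, -0.03,  0.42,  1.64])]
0.5 [ 0.5693 -0.0254  0.093 ] [array([-0.13,  0.35,  1.99,  0.05,  0.45,  1.46])]
0 [ 0.621  -0.0535  0.093 ] [array([-0.18,  0.41,  1.88,  0.08,  0.51,  1.4 ])]
```

jog_arm:
  increments:
    - {"offset":[-0.08,0,0.02],"delta_rot":[0,0,0]}
    - {"offset":[-0.16,0,0.02],"delta_rot":[0,0,0]}
    - {"offset":[-0.25,0,0.02],"delta_rot":[0,0,0]}
    - {"offset":[-0.35,0,0.02],"delta_rot":[0,0,0]}
    - {"offset":[-0.45,0,0.02],"delta_rot":[0,0,0]}
    - {"offset":[-0.55,-0.02,0.0],"delta_rot":[0,0,0]}
    - {"offset":[-0.65,-0.04,0.0],"delta_rot":[0,0,0]}
    - {"offset":[-0.74,-0.06,-0.02],"delta_rot":[0,0,0]}
    - {"offset":[-0.82,-0.08,-0.03],"delta_rot":[0,0,0]}
    - {"offset":[-0.86,-0.09,-0.03],"delta_rot":[0,0,0]}
  jaw: 1

```text
time: 21.27
ee_pos: [0.5213, -0.04, 0.2031]
tcp_rot: [0.82, -0.027, -0.571, -0.02]
contact_force: [1.0, -0.4, 0.4]
grip_width: -0.005
```

```bash
python3 - <<'E'
from h import *
o=st()
O=orient(-.066,.35,-1)
plan([*fin(1.94,.035),.2],O);plan([*fin(1.94,.035),.11],O)
E
```

```text
t 21.27 pos [ 0.5213 -0.04    0.2031] q [-0.187  0.124  1.939  0.065  0.728  1.409] F [ 1.  -0.4  0.4] M [0.02 0.16 0.  ]
x [ 0.347 -0.021 -0.938] y [-0.067 -0.998 -0.002]
offset [ 0.062 -0.911 -0.118] rot [-0.001 -0.002  0.001]
offset [ 0.484 -0.91   0.038] rot [-0.001 -0.002  0.001]
```

jog_arm:
  increments:
    - {"offset":[0.01,-0.12,-0.01],"delta_rot":[0,0,0]}
    - {"offset":[0.02,-0.25,-0.03],"delta_rot":[0,0,0]}
    - {"offset":[0.03,-0.38,-0.05],"delta_rot":[0,0,0]}
    - {"offset":[0.04,-0.51,-0.07],"delta_rot":[0,0,0]}
    - {"offset":[0.05,-0.64,-0.09],"delta_rot":[0,0,0]}
    - {"offset":[0.06,-0.75,-0.1],"delta_rot":[0,0,0]}
    - {"offset":[0.06,-0.84,-0.11],"delta_rot":[0,0,0]}
    - {"offset":[0.06,-0.9,-0.118],"delta_rot":[0,0,0]}
    - {"offset":[0.062,-0.911,-0.118],"delta_rot":[0,0,0]}
    - {"offset":[0.062,-0.911,-0.118],"delta_rot":[0,0,0]}

```text
time: 22.1
ee_pos: [0.5583, 0.1409, 0.1967]
tcp_rot: [0.819, -0.026, -0.573, -0.02]
contact_force: [0.6, -1.1, -0.8]
grip_width: 0.001
```

```bash
python3 - <<'E'
from h import *
o=st()
O=orient(-.066,.35,-1)
plan([*fin(1.94,.035),.093],O)
S=imaging.snapshot("top");crop(S,150,150,150,130,5,"pics/k1.png")
S=imaging.snapshot("scene");crop(S,300,180,140,140,5,"pics/k1s.png")
E
```

```text
t 22.10 pos [0.5583 0.1409 0.1967] q [ 0.236  0.215  1.834 -0.145  0.763  1.961] F [ 0.6 -1.1 -0.8] M [0.05 0.16 0.02]
x [ 0.342 -0.02  -0.94 ] y [-0.065 -0.998 -0.002]
offset [0.49  0.004 0.169] rot [-0.     0.     0.001]
```

View pics/k1.png

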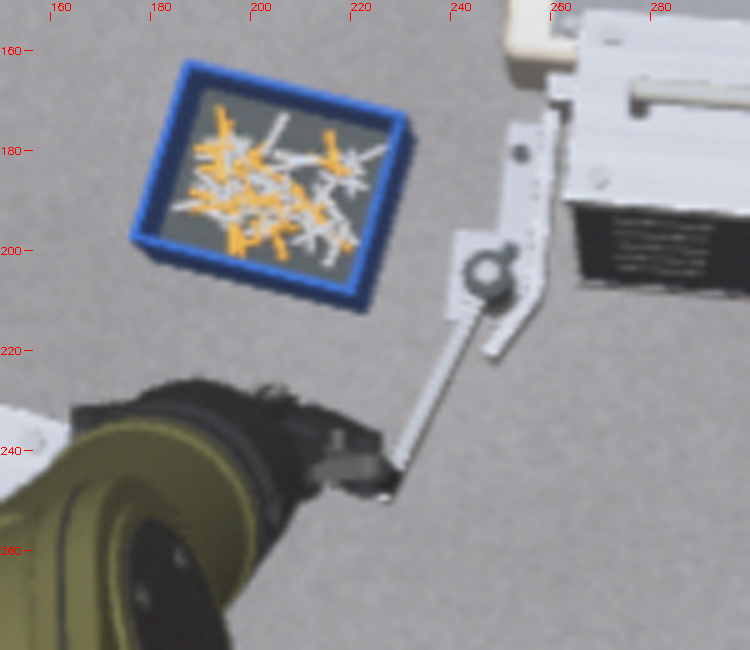

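View pics/k1s.png

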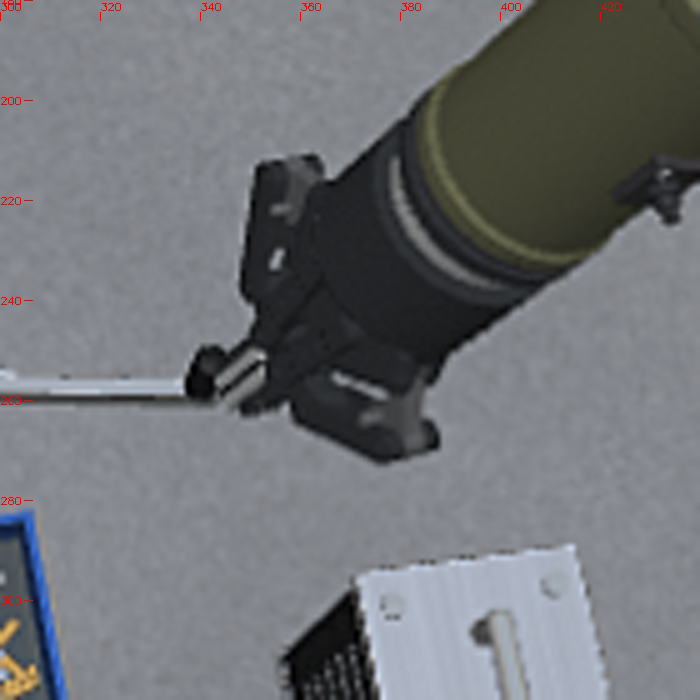

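```bash
python3 - <<'E'
from h import *
T=imaging.snapshot("top");S=imaging.snapshot("scene")
A=lambda a:np.array(a,float)/5+[150,150]-.4
U=lambda a:np.array(a,float)/5+[300,180]-.4
np.set_printoptions(precision=4,suppress=True)
for t_,s_ in(((72,410),(382,462)),((72,430),(437,440)),((72,430),(382,462)),((72,410),(437,440))):
    print(tri(T,A([t_]),S,U([s_])))
o=arm.get_obs();R=Ro.from_quat(o["tcp_rot"]).as_matrix()
for a,b in((-.036,-.062),(-.036,-.073),(-.075,-.073),(-.08,-.062)):print(a,b,o["ee_pos"]+R@[a,b,0])
E
```

```text
[[0.5471 0.2003 0.2758 0.0024]]
[[0.5338 0.1993 0.2909 0.0082]]
[[0.5422 0.2006 0.2662 0.0074]]
[[0.5387 0.1989 0.3004 0.0129]]
-0.036 -0.062 [0.5497 0.2017 0.2309]
-0.036 -0.073 [0.5505 0.2127 0.2309]
-0.075 -0.073 [0.5371 0.2135 0.2675]
-0.08 -0.062 [0.5347 0.2027 0.2722]
```

jog_arm:
  increments:
    - {"offset":[0.05,0,0.017],"delta_rot":[0,0,0]}
    - {"offset":[0.11,0,0.037],"delta_rot":[0,0,0]}
    - {"offset":[0.17,0,0.058],"delta_rot":[0,0,0]}
    - {"offset":[0.23,0,0.08],"delta_rot":[0,0,0]}
    - {"offset":[0.29,0,0.1],"delta_rot":[0,0,0]}
    - {"offset":[0.35,0,0.12],"delta_rot":[0,0,0]}
    - {"offset":[0.41,0,0.14],"delta_rot":[0,0,0]}
    - {"offset":[0.46,0,0.16],"delta_rot":[0,0,0]}
    - {"offset":[0.49,0,0.169],"delta_rot":[0,0,0]}
    - {"offset":[0.49,0,0.169],"delta_rot":[0,0,0]}

```text
time: 23.13
ee_pos: [0.559, 0.1391, 0.0921]
tcp_rot: [0.818, -0.028, -0.574, -0.02]
contact_force: [0.4, 0.4, -0.5]
grip_width: -0.004
```

```bash
python3 - <<'E'
from h import *
o=st()
O=orient(-.066,.35,-1)
for a,g in((1.94,.028),(1.94,.022),(1.85,.022),(1.7,.022),(1.55,.022),(1.4,.022)):plan([*fin(a,g),.093],O)
S=imaging.snapshot("top");crop(S,180,170,120,100,6,"pics/k2.png")
S=imaging.snapshot("scene");crop(S,300,180,140,120,5,"pics/k2s.png")
E
```

```text
t 23.13 pos [0.559  0.1391 0.0921] q [ 0.233  0.365  1.962 -0.213  0.491  2.044] F [ 0.4  0.4 -0.5] M [ 0.02  0.13 -0.  ]
x [ 0.339 -0.022 -0.94 ] y [-0.068 -0.998 -0.001]
offset [-0.007  0.027  0.006] rot [-0.001  0.001  0.   ]
offset [-0.01   0.055  0.016] rot [-0.001  0.001  0.   ]
offset [-0.019  0.101  0.04 ] rot [-0.001  0.001  0.   ]
offset [-0.031  0.182  0.071] rot [-0.001  0.001  0.   ]
offset [-0.038  0.268  0.091] rot [-0.001  0.001  0.   ]
offset [-0.041  0.355  0.098] rot [-0.001  0.001  0.   ]
```

View pics/k2.png

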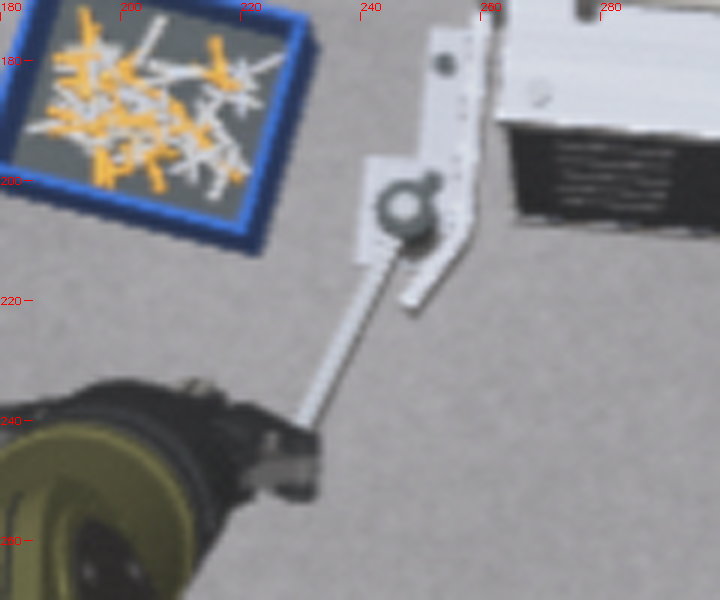

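View pics/k2s.png

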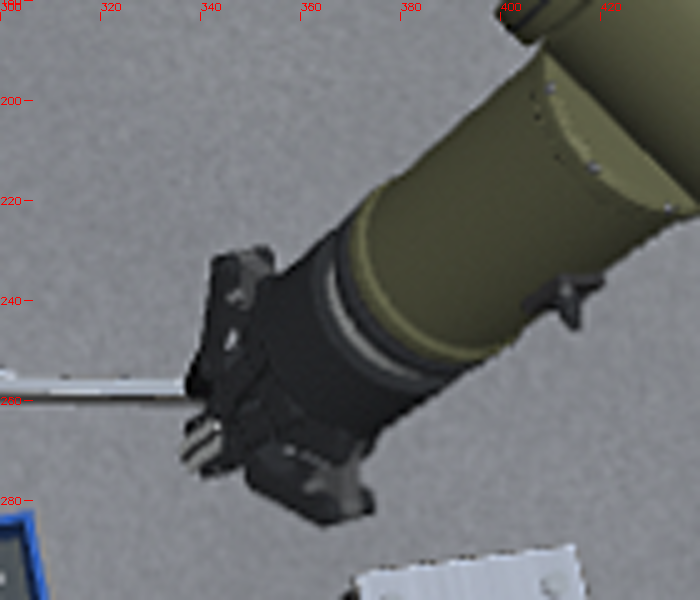

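jog_arm:
  increments:
    - {"offset":[-0.007,0.027,0.006],"delta_rot":[0,0,0]}
    - {"offset":[-0.01,0.055,0.016],"delta_rot":[0,0,0]}
    - {"offset":[-0.019,0.101,0.04],"delta_rot":[0,0,0]}
    - {"offset":[-0.025,0.141,0.056],"delta_rot":[0,0,0]}
    - {"offset":[-0.031,0.182,0.071],"delta_rot":[0,0,0]}
    - {"offset":[-0.035,0.225,0.082],"delta_rot":[0,0,0]}
    - {"offset":[-0.038,0.268,0.091],"delta_rot":[0,0,0]}
    - {"offset":[-0.04,0.31,0.096],"delta_rot":[0,0,0]}
    - {"offset":[-0.041,0.355,0.098],"delta_rot":[0,0,0]}
    - {"offset":[-0.041,0.355,0.098],"delta_rot":[0,0,0]}

```text
time: 24.07
ee_pos: [0.533, 0.0691, 0.0944]
tcp_rot: [0.819, -0.028, -0.573, -0.021]
contact_force: [-0.2, -0.1, -0.1]
grip_width: 0.004
```

```bash
python3 - <<'E'
from h import *
o=st()
O=orient(-.066,.35,-1)
for a,g in((1.4,.022),(1.25,.022),(1.1,.022),(.95,.022),(.8,.022),(.65,.022)):plan([*fin(a,g),.093],O)
S=imaging.snapshot("top");crop(S,180,170,120,100,6,"pics/k3.png")
E
```

```text
t 24.07 pos [0.533  0.0691 0.0944] q [ 0.084  0.316  2.049 -0.12   0.433  1.824] F [-0.2 -0.1 -0.1] M [-0.02  0.13  0.05]
x [ 0.341 -0.022 -0.94 ] y [-0.069 -0.998 -0.002]
offset [ 0.006 -0.003  0.003] rot [-0.002  0.     0.   ]
offset [ 0.008  0.084 -0.002] rot [-0.002  0.     0.   ]
offset [ 0.014  0.17  -0.019] rot [-0.002  0.     0.   ]
offset [ 0.024  0.252 -0.048] rot [-0.002  0.     0.   ]
offset [ 0.039  0.329 -0.088] rot [-0.002  0.     0.   ]
offset [ 0.057  0.398 -0.139] rot [-0.002  0.     0.   ]
```

View pics/k3.png

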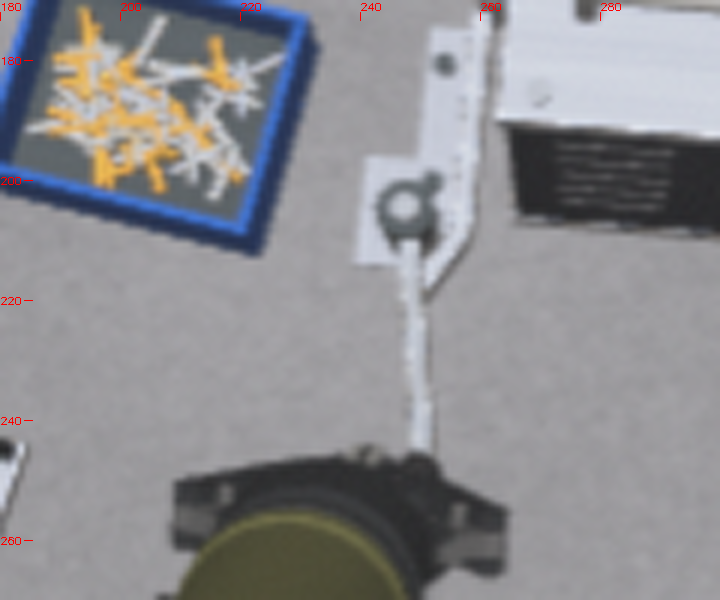

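jog_arm:
  increments:
    - {"offset":[0.004,0.042,0.0],"delta_rot":[0,0,0]}
    - {"offset":[0.006,0.084,-0.002],"delta_rot":[0,0,0]}
    - {"offset":[0.009,0.127,-0.01],"delta_rot":[0,0,0]}
    - {"offset":[0.012,0.17,-0.019],"delta_rot":[0,0,0]}
    - {"offset":[0.017,0.211,-0.033],"delta_rot":[0,0,0]}
    - {"offset":[0.022,0.252,-0.048],"delta_rot":[0,0,0]}
    - {"offset":[0.029,0.29,-0.068],"delta_rot":[0,0,0]}
    - {"offset":[0.037,0.329,-0.088],"delta_rot":[0,0,0]}
    - {"offset":[0.045,0.364,-0.113],"delta_rot":[0,0,0]}
    - {"offset":[0.055,0.398,-0.139],"delta_rot":[0,0,0]}

```text
time: 24.95
ee_pos: [0.5569, -0.0105, 0.0927]
tcp_rot: [0.818, -0.027, -0.574, -0.021]
contact_force: [-0.3, 2.2, 0.7]
grip_width: 0.002
```

```bash
python3 - <<'E'
from h import *
o=st()
O=orient(-.066,.35,-1)
for a,g in((.65,.022),(.5,.022),(.4,.022),(.3,.022),(.2,.022),(.1,.022),(0,.022)):plan([*fin(a,g),.093],O)
S=imaging.snapshot("top");crop(S,230,140,120,120,5,"pics/k4.png")
E
```

```text
t 24.95 pos [ 0.5569 -0.0105  0.0927] q [-0.105  0.337  2.015  0.036  0.443  1.504] F [-0.3  2.2  0.7] M [0.35 0.23 0.16]
x [ 0.339 -0.02  -0.94 ] y [-0.067 -0.998 -0.003]
offset [-0.     0.01  -0.004] rot [-0.001  0.002  0.001]
offset [ 0.021  0.07  -0.064] rot [-0.001  0.002  0.001]
offset [ 0.037  0.105 -0.108] rot [-0.001  0.002  0.001]
offset [ 0.054  0.135 -0.155] rot [-0.001  0.002  0.001]
offset [ 0.072  0.16  -0.205] rot [-0.001  0.002  0.001]
offset [ 0.091  0.179 -0.257] rot [-0.001  0.002  0.001]
offset [ 0.11   0.193 -0.311] rot [-0.001  0.002  0.001]
```

View pics/k4.png

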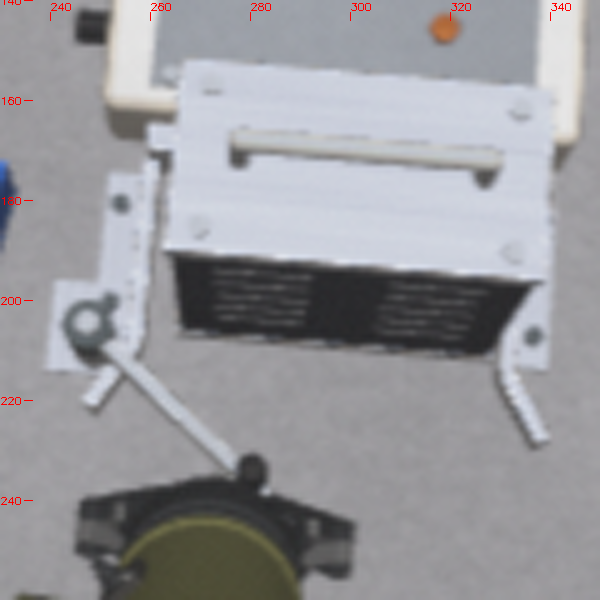

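jog_arm:
  increments:
    - {"offset":[0.005,0.03,-0.02],"delta_rot":[0,0,0]}
    - {"offset":[0.013,0.05,-0.04],"delta_rot":[0,0,0]}
    - {"offset":[0.021,0.07,-0.064],"delta_rot":[0,0,0]}
    - {"offset":[0.029,0.088,-0.086],"delta_rot":[0,0,0]}
    - {"offset":[0.037,0.105,-0.108],"delta_rot":[0,0,0]}
    - {"offset":[0.045,0.12,-0.131],"delta_rot":[0,0,0]}
    - {"offset":[0.054,0.135,-0.155],"delta_rot":[0,0,0]}
    - {"offset":[0.063,0.148,-0.18],"delta_rot":[0,0,0]}
    - {"offset":[0.072,0.16,-0.205],"delta_rot":[0,0,0]}
    - {"offset":[0.076,0.165,-0.216],"delta_rot":[0,0,0]}

```text
time: 25.83
ee_pos: [0.603, -0.0474, 0.0939]
tcp_rot: [0.819, -0.027, -0.573, -0.02]
contact_force: [-2.0, 1.0, -0.4]
grip_width: -0.001
```

```bash
python3 - <<'E'
from h import *
o=st()
O=orient(-.066,.35,-1)
for a,g in((.1,.022),(0,.022),(0,.017)):plan([*fin(a,g),.093],O)
S=imaging.snapshot("top");crop(S,230,140,120,120,5,"pics/k5.png")
S=imaging.snapshot("scene");crop(S,200,120,190,140,4,"pics/k5s.png")
E
```

```text
t 25.83 pos [ 0.603  -0.0474  0.0939] q [-0.171  0.384  1.918  0.079  0.492  1.405] F [-2.   1.  -0.4] M [0.19 0.5  0.07]
x [ 0.343 -0.021 -0.939] y [-0.067 -0.998 -0.002]
offset [ 0.015  0.011 -0.027] rot [-0.001 -0.     0.001]
offset [ 0.034  0.025 -0.08 ] rot [-0.001 -0.     0.001]
offset [ 0.043  0.025 -0.104] rot [-0.001 -0.     0.001]
```

View pics/k5.png

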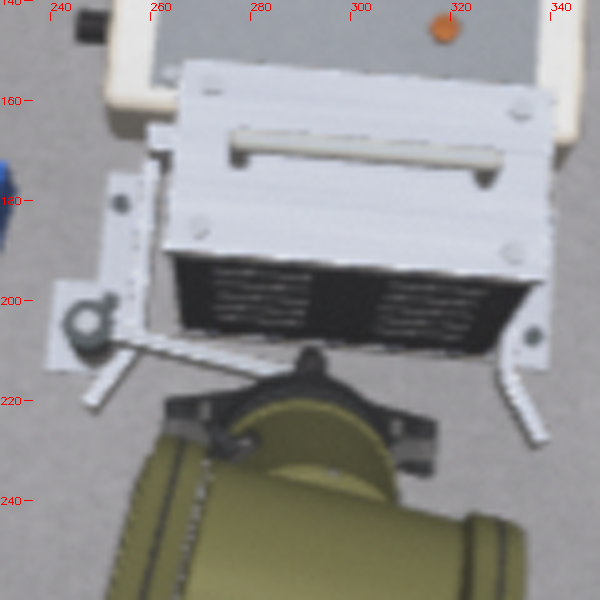

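View pics/k5s.png

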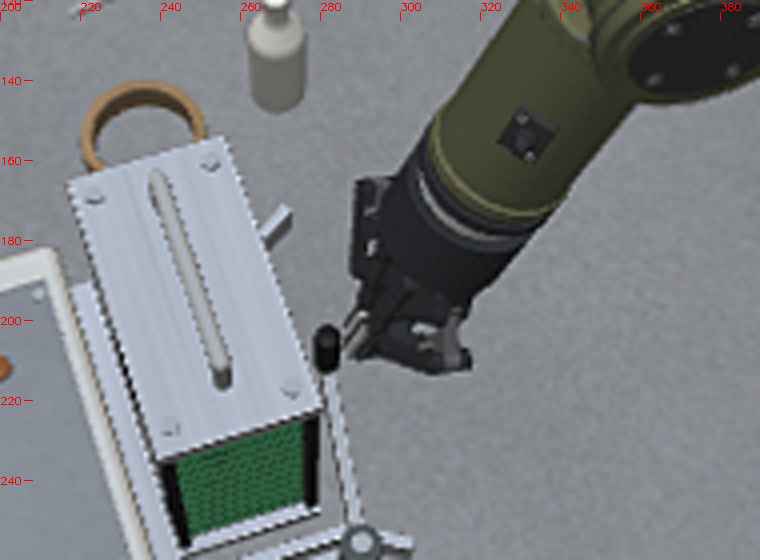

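jog_arm:
  increments:
    - {"offset":[0.005,0.004,-0.012],"delta_rot":[0,0,0]}
    - {"offset":[0.01,0.008,-0.024],"delta_rot":[0,0,0]}
    - {"offset":[0.014,0.011,-0.036],"delta_rot":[0,0,0]}
    - {"offset":[0.019,0.014,-0.048],"delta_rot":[0,0,0]}
    - {"offset":[0.023,0.017,-0.058],"delta_rot":[0,0,0]}
    - {"offset":[0.027,0.02,-0.068],"delta_rot":[0,0,0]}
    - {"offset":[0.03,0.022,-0.076],"delta_rot":[0,0,0]}
    - {"offset":[0.033,0.022,-0.083],"delta_rot":[0,0,0]}
    - {"offset":[0.033,0.022,-0.083],"delta_rot":[0,0,0]}
    - {"offset":[0.033,0.022,-0.083],"delta_rot":[0,0,0]}

```text
time: 26.77
ee_pos: [0.6198, -0.0524, 0.0933]
tcp_rot: [0.819, -0.027, -0.573, -0.02]
contact_force: [0.0, -0.3, -0.7]
grip_width: -0.0
```

```bash
python3 - <<'E'
from h import *
o=st()
S=imaging.snapshot("top");crop(S,230,140,120,120,5,"pics/k6.png")
S=imaging.snapshot("scene");crop(S,200,120,190,140,4,"pics/k6s.png")
E
```

```text
t 26.77 pos [ 0.6198 -0.0524  0.0933] q [-0.175  0.403  1.882  0.08   0.51   1.4  ] F [ 0.  -0.3 -0.7] M [0.09 0.25 0.05]
x [ 0.343 -0.021 -0.939] y [-0.067 -0.998 -0.002]
```

View pics/k6.png

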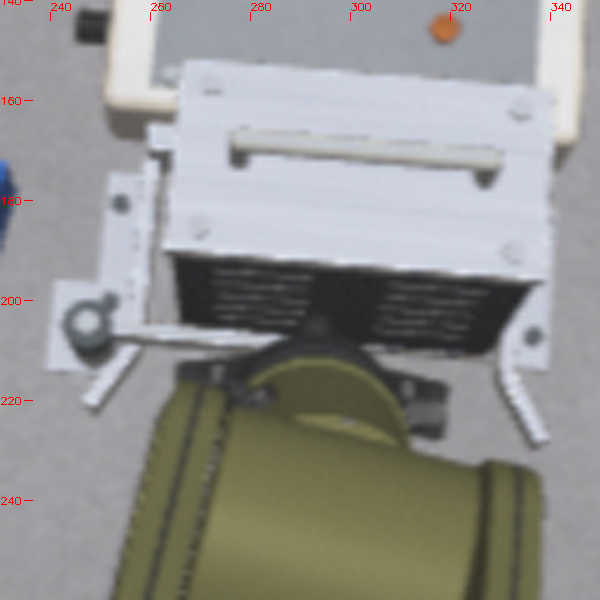

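View pics/k6s.png

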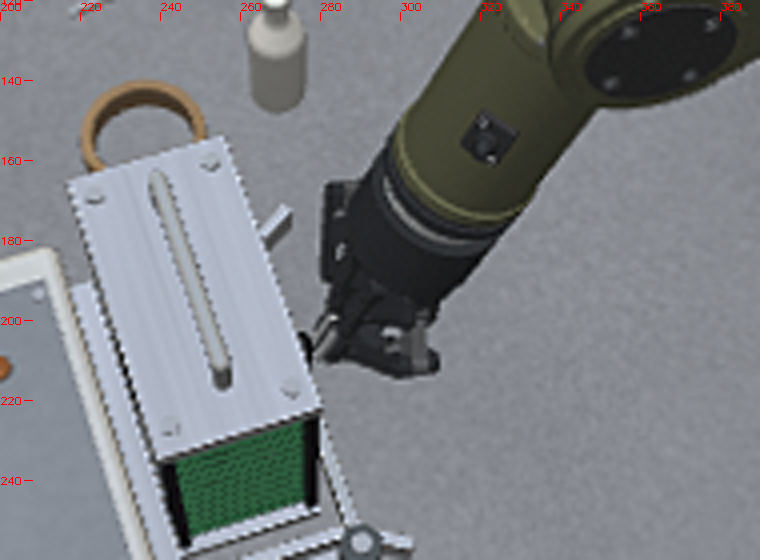

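jog_arm:
  increments:
    - {"offset":[0.002,0,-0.005],"delta_rot":[0,0,0]}
    - {"offset":[0.003,0,-0.009],"delta_rot":[0,0,0]}
    - {"offset":[0.005,0,-0.014],"delta_rot":[0,0,0]}
    - {"offset":[0.007,0,-0.019],"delta_rot":[0,0,0]}
    - {"offset":[0.009,0,-0.024],"delta_rot":[0,0,0]}
    - {"offset":[0.01,0,-0.028],"delta_rot":[0,0,0]}
    - {"offset":[0.01,0,-0.028],"delta_rot":[0,0,0]}
    - {"offset":[0.01,0,-0.028],"delta_rot":[0,0,0]}
    - {"offset":[0.01,0,-0.028],"delta_rot":[0,0,0]}
    - {"offset":[0.01,0,-0.028],"delta_rot":[0,0,0]}

```text
time: 27.7
ee_pos: [0.6217, -0.0524, 0.0925]
tcp_rot: [0.817, -0.027, -0.575, -0.02]
contact_force: [-11.7, -0.8, 8.2]
grip_width: 0.002
```

```bash
python3 - <<'E'
from h import *
o=st()
E
```

```text
t 27.70 pos [ 0.6217 -0.0524  0.0925] q [-0.174  0.407  1.873  0.077  0.521  1.404] F [-11.7  -0.8   8.2] M [-0.16  1.38 -0.14]
x [ 0.336 -0.02  -0.942] y [-0.067 -0.998 -0.003]
```

jog_arm:
  increments:
    - {"offset":[-0.01,0,0.03],"delta_rot":[0,0,0]}
    - {"offset":[-0.025,0,0.07],"delta_rot":[0,0,0]}
    - {"offset":[-0.05,0,0.14],"delta_rot":[0,0,0]}
    - {"offset":[-0.08,0,0.22],"delta_rot":[0,0,0]}
    - {"offset":[-0.12,0,0.32],"delta_rot":[0,0,0]}
    - {"offset":[-0.18,0,0.42],"delta_rot":[0,0,0]}
    - {"offset":[-0.28,0,0.5],"delta_rot":[0,0,0]}
    - {"offset":[-0.4,0,0.54],"delta_rot":[0,0,0]}
    - {"offset":[-0.52,0,0.54],"delta_rot":[0,0,0]}
    - {"offset":[-0.6,0,0.54],"delta_rot":[0,0,0]}

```text
time: 28.53
ee_pos: [0.4822, -0.0432, 0.1706]
tcp_rot: [0.819, -0.027, -0.572, -0.02]
contact_force: [1.0, 0.2, 0.1]
grip_width: 0.001
```

```bash
python3 - <<'E'
from h import *
o=st()
S=imaging.snapshot("top");crop(S,230,140,120,120,5,"pics/f1.png");cv2.imwrite("pics/f1t.png",S["image"][:,:,::-1])
S=imaging.snapshot("scene");crop(S,200,120,190,150,4,"pics/f1s.png")
E
```

```text
t 28.53 pos [ 0.4822 -0.0432  0.1706] q [-0.216  0.117  2.054  0.091  0.624  1.358] F [1.  0.2 0.1] M [-0.01  0.15  0.01]
x [ 0.344 -0.021 -0.939] y [-0.067 -0.998 -0.002]
```

View pics/f1.png

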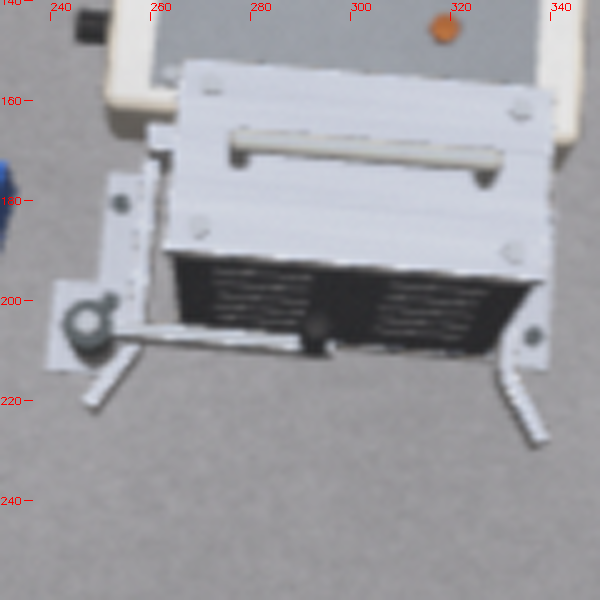

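View pics/f1s.png

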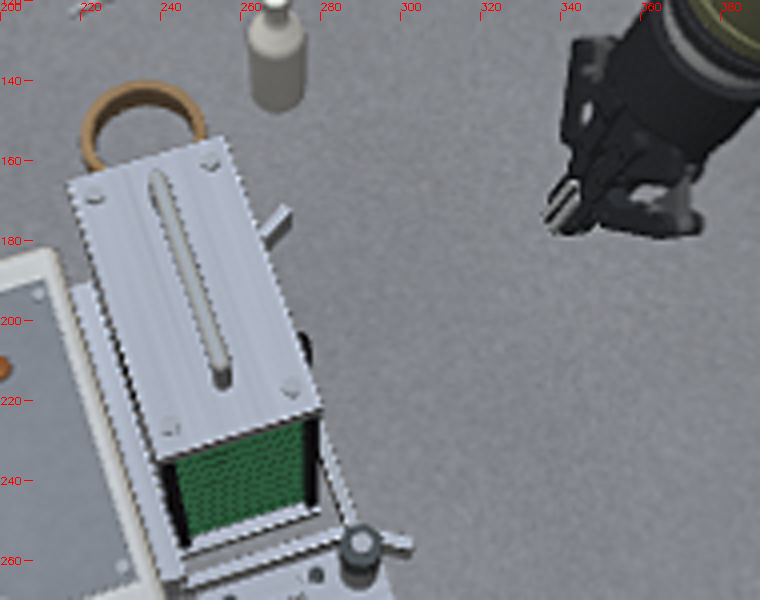

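View pics/f1t.png

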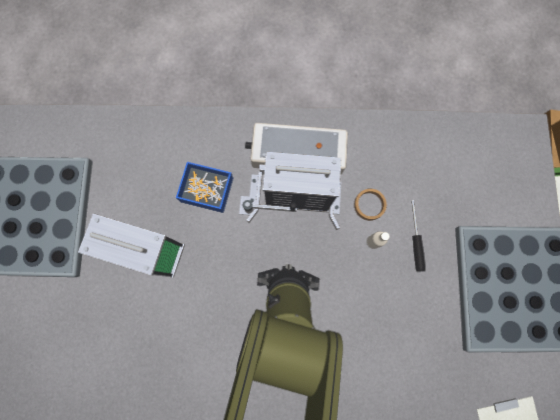

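```bash
python3 - <<'E'
from h import *
T=imaging.snapshot("top")
A=lambda a:np.array(a,float)/5+[230,140]-.4
for n,p,z in(("knobtop",(316,326),.105),("knobmid",(316,336),.083),("post",(88,322),.07),("bar near edge",(120,336),.06),("bar near edge2",(295,349),.06)):
    P=onz(T,A([p]),z)[0];print(n,P.round(4),tob(P[:2]).round(4))
E
```

```text
knobtop [ 0.6409 -0.0558  0.105 ] [-0.0562  0.0071]
knobmid [ 0.6405 -0.0567  0.083 ] [-0.0565  0.0061]
post [0.6483 0.0573 0.07  ] [-0.0563  0.1204]
bar near edge [0.6435 0.0417 0.06  ] [-0.06    0.1045]
bar near edge2 [ 0.6384 -0.047   0.06  ] [-0.0592  0.0156]
```

```bash
python3 -c "
from rig import arm
print(arm.job_done())"
```

```text
the job is handed in; nothing more can be done
None
```

The magazine is home against the end stop, the swing bar is shut behind it, and I handed the job in at about 29 s. I pushed the magazine low with the open, tilted fingertips, squaring it to the bay on the way. Then I swung the bar shut by its knob with the closed fingertips, and backed the arm clear.

**Magazine:** At the stop it did not move on while the push rose from 15 to 21 N. The last measurement put it about 1 mm in x and 5 mm in y from the bay's origin, square to within about 0.01 rad and upright. The y offset is inside the rails' play.

**Swing bar:** It reached its hard stop at about 12 N. The knob and post then had the same bay x to within 1 mm, so the bar is at about 0 rad.

**Other things:** The last picture shows the other things where they were, and the tool force was near zero.

**Tilt while pushing:** The pictures of the last stretch of the push show the magazine leaning forward about 1° from the fingers' upward friction. That raised its near edge by roughly 1.5 mm, and it was flat again once pressed against the stop. "Never tip, never lift" was therefore not kept perfectly.

**Other points:**
- Early in the push, with the tool too low, the force briefly reached about 37 N in total (28 N forward, 23 N vertical). I raised the tool and it dropped to about 10 N.
- Before pushing, while trying a tilted pose, joint 6 read -2.682 against its -2.68 limit, for a moment and with nothing touched. I turned the tool half round after that.

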